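Lock the dishwasher-tablet box

ROBOT

A 7-joint arm with a two-finger parallel gripper is mounted at the origin on the work surface. World frame = base frame: x ahead of the robot, y to its left, z up, the work surface at z = 0. Lengths are in m, angles in rad, forces in N, time in s.
With the tool pointing down it reaches from about 0.35 to 0.9 m from the base axis. Payload 7.2 kg.
Tool frame: the origin (TCP) lies between the finger pads; the fingertips stand ahead of it and the grasp point (between the pads) is the TCP (tip_extent is the x of the fingertips in the tool frame, in m); x points along the fingers, z is the direction in which the jaws open and shut, and the axes are right-handed (so a half turn about x gives the same grasp; the last joint's range is limited). The gripper opens to 85 mm and grips with 20 to 120 N. Pads are 22 mm wide; open, the fingers measure 114 mm over their backs; the gripper's body (76 mm by 85 mm) begins 54 mm behind the grasp point. The pads swing forward as they close: fully open they stand 13 mm farther back than shut.
Start: joints at [-0.068, 0.411, -0.013, 1.596, 0.006, 1.134, -0.082], TCP at [0.625, -0, 0.25] pointing down, gripper open.
Joint ranges: [-2.95, 2.95], [-0.29, 1.99], [-1.47, 1.44], [0.14, 2.54], [-1.03, 4.17], [0.13, 1.85], [-2.86, 2.86]. Speed limits (rad/s): [2.39, 2.39, 3.01, 3.01, 3.14, 3.14, 3.14].

INTERFACE

Orientations are given as a unit quaternion [w, x, y, z].
In Python, from plant import * gives the robot as it stands.
- The arm moves only by the shell command python3 -m crank 'ROWS' [FORCE]. ROWS is a JSON object of lists of equal length, an entry for each row: "delta_pos": the shift along the tool's x, y, z in m, a list of three; "spin": the turn about the tool's x in rad; "hand": the gripper command: -1 is shut, 1 is fully open, values between are in proportion. A call has 1 to 20 rows; each row is the pose to reach, as a shift and turn from the pose commanded when the call began, along the tool's axes at that moment; what a row does not reach only later rows make up. A row lasts 1/12 s, in which the tool goes at most 41.7 mm and 7.16 degrees, less where a joint would pass 70% of its speed; a pose out of reach is approached as far as the arm can. A call with a gripper value outside its range is refused whole. The fingers move at their own pace and stop on an object; FORCE is the grip in N (left out, the last holds). Time passes only in rows, so rows that repeat a pose let the fingers close. It gives the time, the measured TCP pose, the force and the opening at its end, in the units of the state.
- observe(): the state, without advancing time (a new reading comes with each control period).
- grab_frame(name): name is "scene" or "side" or "wrist"; returns the picture (480x640x3 uint8, red, green, blue); there is no depth.
- camera_model(name): a dict with "fx", "fy", "cx", "cy" (pixels), "world_to_cam" (4x4, takes a point from world to camera coordinates). Camera axes: x right, y up, looking along -z (the intrinsics and any distortion apply to the point x, -y, -z); pixel columns grow to the right and rows downward; lengths in m; the calibration is good to about 2 mm. A picture is of the moment at which its call begins: read the wrist's pose just before it. camera_model takes no time and is no camera call; for the wrist camera it gives the pose at the moment of the call.
- sign_off(): hands the job in, once; it reports no verdict.
Trained networks look in the newest picture that a camera, given by its name, has taken for a name from the list of things; names that differ only in an ending like _2 or _b are one class to them, and where a whole thing is asked for, a point or a joint stands for the part that bears it (a point fixed in the world has none). Each returns a list of dicts, best first, with "score" (0 to 1); they miss things now and then, are a little off and sometimes report something else, mostly with a low value. They report only what shows in the picture. A call takes as long as a camera call. They do not tell look-alikes from the thing itself.
- find_in(camera, query): "bbox" ([left, top, right, bottom] in pixels, round what is visible of it).
The state is a dict: "time": time; "q": joint angles; "qd": joint speeds; "effort": joint torques, N m; "eef_pos": TCP position; "ee_rot": TCP orientation; "ft_force": force on the tool from outside, world axes, zero at the start; "ft_torque": the same for the moment, N m; "width": opening from 0.0 (shut) to 1.0 (fully open).
Only numpy, scipy, OpenCV 4.12 (cv2) and the standard library are available. Lean on these libraries where they do the work, as an engineer would, in place of code of your own. Each camera call takes 0.05 s, during which the arm holds its last target.

TASK

Lock the tablet box on the kitchen island: slide its lid fully shut, then swing the hasp flat against the box front over the eye, and then take the retaining pin with the flat handle from its stand and drop it down through the eye until its collar rests on it. Leave the flask, mug, pan and bottle stopper where they are.

Things in the scene. Friction and masses are not known exactly. Their poses are not given: they have to be found in the camera images.
- box: Fixed open-topped dark wooden lock-box for dishwasher tablets, 150 (its x) x 220 (its y) x 95 mm high. Origin: centre of its underside, on the worktop. Its front face, which carries the hasp, is the plane x = -75 mm and looks to its own -x, roughly towards the robot.
- lid (a joint): How far the sliding lid stands open (m): 0 = fully shut against its stop, up to 0.08. The lid (150 x 220 x 10 mm, top surface 106 mm above the worktop) slides along the box's +y to open; to shut it, push it towards the box's -y. It stays where it is left and takes about 2 to 3 N to slide.
- lid_grip (a point): Centre of the steel grip bar on the lid: 50 mm along the box's x, 14 mm along the box's y, standing 24 mm up from the lid (106 to 130 mm above the worktop). Moves with the lid. With the lid shut it is at box (-25, 20, 118) mm. Axes as the box's.
- eye (a point): The hasp's staple: a flat steel eye that sticks out horizontally from the lid's front edge and moves with the lid. This point is the centre of its vertical through hole at its top surface, 106 mm above the worktop. The hole is 20 x 20 mm, the tongue 6 mm thick, 34 mm wide (box y), reaching 40 mm out from the box front; the hole's centre is 25 mm out from the front. With the lid shut the point is at box (-100, -10, 106) mm. Axes as the box's.
- hasp (a joint): Hasp angle (rad): 0 = flat along the box front with its slot round the eye, growing as it swings out away from the front, at most 1.7. Turns about an upright hinge, stays where it is left, moves with under 1 N at its end.
- hasp_hinge (a point): Point on the hasp's upright hinge axis, fixed on the box at box (-80, -85, 92) mm, half-way up the hasp. Axes as the box's.
- hasp_tab (a point): Point in the middle of the hasp's plain end tab, 130 mm from the hinge axis. The hasp is an upright steel strap 4 mm thick, 150 mm long from the hinge, 52 mm high (66 to 118 mm above the worktop); its +y axis runs from the hinge to its end and its -x side is the outer face to be pushed. A slot 52 to 104 mm from the hinge (14 mm high) passes over the eye; from 104 to 150 mm it is plain plate. Shut, this point is at box (-80, 45, 92) mm.
- stand: Fixed wooden block 150 (its x) x 70 x 75 mm high with two upright sockets of 20 mm bore, 70 mm deep, at its x = -45 and +45 mm. One socket holds the retaining pin, the other a bottle stopper. Origin: centre of its underside.
- pin_handle (a point): Centre of the flat black handle of the retaining pin, which stands upright in a socket of the stand. Handle: 50 mm along its own x, 14 mm thick along its own y (grasp across this), 30 mm high. 33 mm below this point is the underside of a steel collar of 28 mm diameter, which rests on the stand's top (later on the eye); the collar is 6 mm thick, a thin neck of 10 mm diameter joins it to the handle. Below the collar an 11 mm shaft reaches 65 mm down. Mass about 90 g.
- stopper_ball (a point): Centre of the 32 mm steel ball on top of the bottle stopper that stands in the stand's other socket, 30 mm above the stand's top. Bystander.
- flask_mid (a point): Centre of a brushed metal drinking flask, 70 mm diameter, 235 mm tall, standing on the worktop. Bystander.
- mug_mid (a point): Centre (half-way up) of a white mug, 80 mm diameter, 95 mm tall, handle to its own +y (reaches about 75 mm from the centre). Bystander.
- pan_mid (a point): Middle of a round steel pan with domed lid and knob, 156 mm diameter, 124 mm tall over the knob, 50 mm above its underside. Bystander.
Not all that is in view belongs to the job. Leave any pink or purple look-alike of the part that bears pin_handle alone.

How it is judged:
On the way, in this order (a step that is already met when the one before it is completed fails the run):
1. the lid is slid fully shut (value of joint lid below 0.004 m and value of joint hasp above 0.3 rad), for 0.2 s.
2. the hasp is swung flat over the eye, the lid still shut (value of joint lid below 0.004 m and value of joint hasp below 0.15 rad), for 0.2 s.
3. the pin hangs in the eye by its collar, lid and hasp shut (all of step 2 and horizontal distance between pin_handle and eye below 0.01 m and z of pin_handle in the frame of eye between 0.028 and 0.038 m and angle between pin_handle's own z axis and vertical below 0.15 rad), for 0.2 s.
At the end, for the whole second after the job is handed in: The lid is within 4 mm of its stop, the hasp within 0.15 rad of flat, and the pin stands upright (within 0.15 rad) through the eye, its axis within 10 mm of the hole's centre and its collar within 5 mm of the eye's top; the pin is released (all of step 3); the robot touches nothing.
It fails at once if the flask is pushed, lifted or knocked over (moved more than 25 mm) (distance of flask_mid from where it was at the start of the episode above 0.025 m).
It fails at once if the mug is pushed, lifted or knocked over (moved more than 25 mm) (distance of mug_mid from where it was at the start of the episode above 0.025 m).
It fails at once if the pan is pushed, lifted or knocked over (moved more than 25 mm) (distance of pan_mid from where it was at the start of the episode above 0.025 m).
It fails at once if the bottle stopper is pushed, lifted or knocked over (moved more than 25 mm) (distance of stopper_ball from where it was at the start of the episode above 0.025 m).
It also fails if it takes over 67 s, if anything falls off the work surface, if the arm or the gripper's body presses on something with over 40 N, if the wrist force passes 120 N, or if a joint passes its speed limit or range.

## Working session

There is one attempt and no reset: what is moved stays moved. The work goes in short steps, Python scripts to look and compute and a shell command to move; the robot and the scene stay as the last step left them, time stands still between calls to the robot, and variables do not carry over. Pictures are saved under pics/ and viewed, and the job is handed in when it is done.

```bash
mkdir -p pics; ls; python3 - <<'E'
from plant import *
import cv2
s=observe(); print(s)
for n in ["scene","side","wrist"]:
    im=grab_frame(n); cv2.imwrite(f"pics/{n}0.png",im[:,:,::-1]); 
    m=camera_model(n); print(n,m)
    for q in ["box","lid_grip","eye","hasp","hasp_tab","stand","pin_handle","stopper_ball","flask_mid","mug_mid","pan_mid"]:
        try:print(q,[(round(d["score"],2),[round(v) for v in d["bbox"]]) for d in find_in(n,q)[:3]])
        except Exception as e: print(q,e)
print(observe()["time"])
E
```

```text
pics
{'time': 0.0, 'q': array([-0.06817171,  0.41191572, -0.01272319,  1.5970363 ,  0.00559758,
        1.13426272, -0.08219524]), 'qd': array([ 0.00097096,  0.00028386,  0.00058425,  0.00200951, -0.00114392,
       -0.00097209,  0.00033902]), 'effort': array([-1.18789325e-03, -6.00636005e+01,  6.81361444e-01, -2.99419034e+01,
        1.37590774e-02,  1.04116063e-02,  2.51732433e-05]), 'eef_pos': array([ 6.24550034e-01, -4.86789992e-05,  2.49446279e-01]), 'ee_rot': array([ 7.06546881e-01, -4.09023774e-05,  7.07666236e-01, -3.36354899e-05]), 'ft_force': array([-0.53183634, -0.71753019,  0.03342202]), 'ft_torque': array([-0.0128463 ,  0.02483012,  0.00268945]), 'width': 0.9989557504215113}
scene {'fx': 460.3867386100986, 'fy': 460.3867386100986, 'cx': 323.2367049497597, 'cy': 239.47503547674066, 'world_to_cam': array([[-0.29211202,  0.95636874, -0.00542228,  0.11503384],
       [-0.80991772, -0.24435704,  0.53321939,  0.36407752],
       [ 0.50862939,  0.16015139,  0.84595962, -1.497388  ],
       [ 0.        ,  0.        ,  0.        ,  1.        ]])}
box [(0.79, [216, 218, 344, 361])
[... 1539 characters left out ...]
, 'cy': 235.76537576993238, 'world_to_cam': array([[ 9.99999507e-01, -9.51110679e-04, -2.85692961e-04,
        -6.24365120e-01],
       [ 8.27596954e-04,  9.57136910e-01, -2.89634684e-01,
         3.65276758e-02],
       [ 5.48921919e-04,  2.89634305e-01,  9.57137225e-01,
        -3.80029656e-01],
       [ 0.00000000e+00,  0.00000000e+00,  0.00000000e+00,
         1.00000000e+00]])}
box [(0.62, [110, 56, 554, 380])]
lid_grip [(0.59, [260, 56, 550, 358])]
eye [(0.76, [255, 52, 550, 356])]
hasp [(0.79, [108, 234, 287, 349])]
hasp_tab [(0.85, [110, 230, 288, 349])]
stand [(0.7, [112, 230, 289, 347])]
pin_handle []
stopper_ball []
flask_mid []
mug_mid [(0.85, [86, 348, 128, 464])]
pan_mid []
1.8
```

View pics/scene0.png

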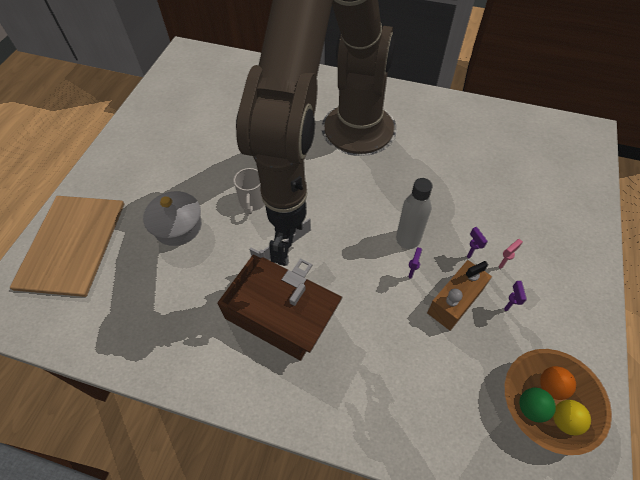

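View pics/side0.png

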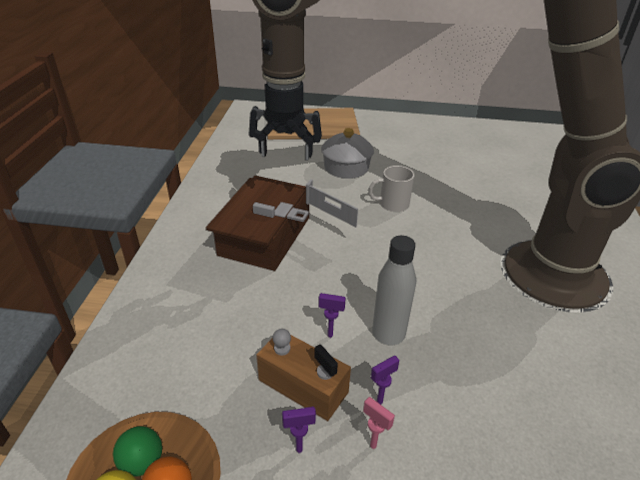

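View pics/wrist0.png

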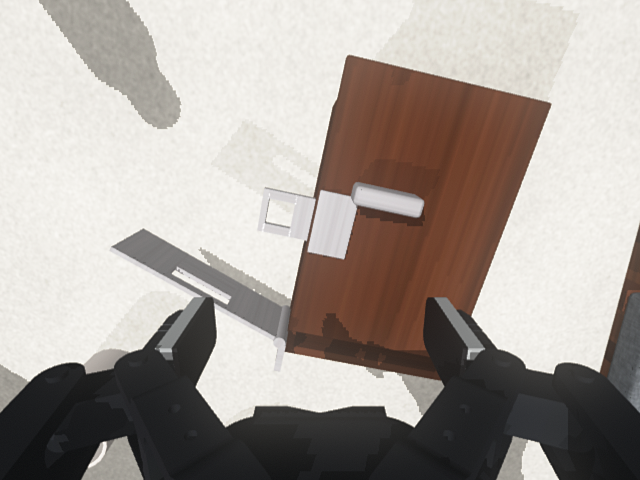

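```bash
python3 - <<'E'
import cv2
a=cv2.imread("pics/side0.png")[280:460,240:430]; a=cv2.resize(a,None,fx=3,fy=3,interpolation=3)
b=cv2.imread("pics/scene0.png")[230:340,420:540]; b=cv2.resize(b,None,fx=5,fy=5,interpolation=3)
cv2.imwrite("pics/c1.png",a); cv2.imwrite("pics/c2.png",b)
E
```

```text
(no output)
```

View pics/c1.png

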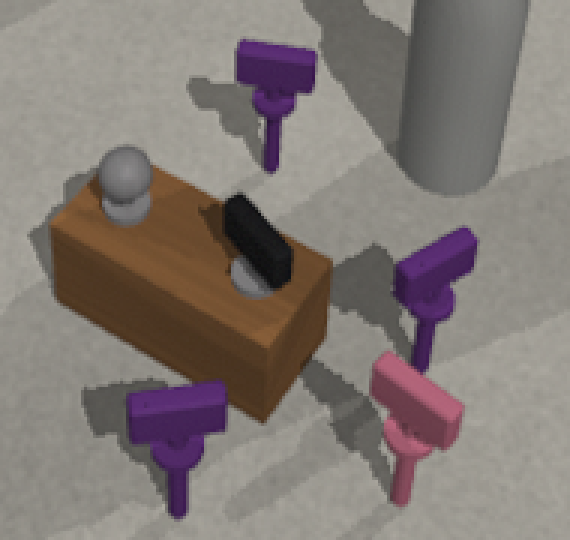

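View pics/c2.png

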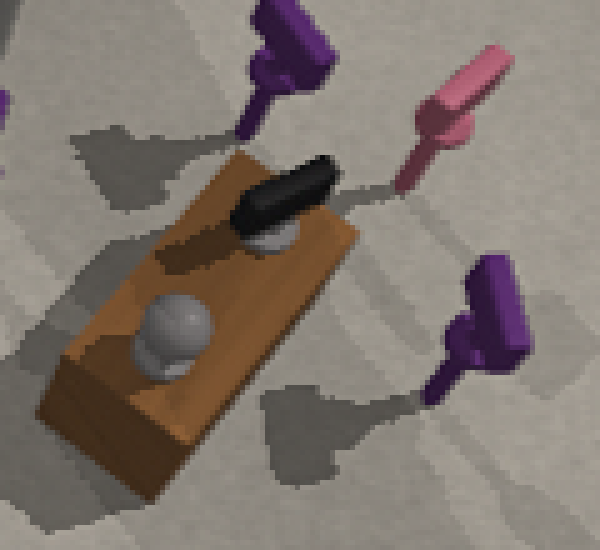

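The retaining pin is the black-handled one in the stand: scene (477,270), side (326,360). The purple ones at scene (476,243), (414,262), (516,296) and the pink one at (510,254) stand loose on the worktop, so they are look-alikes. The crops confirm this. Next I'll measure the box.

```bash
python3 - <<'E'
import cv2
w=cv2.imread("pics/wrist0.png")
cv2.imwrite("pics/c3.png",cv2.resize(w[170:390,100:370],None,fx=2.9,fy=2.7,interpolation=3))
a=cv2.imread("pics/side0.png")[160:290,190:370]; cv2.imwrite("pics/c4.png",cv2.resize(a,None,fx=4,fy=4,interpolation=3))
E
```

```text
(no output)
```

View pics/c3.png

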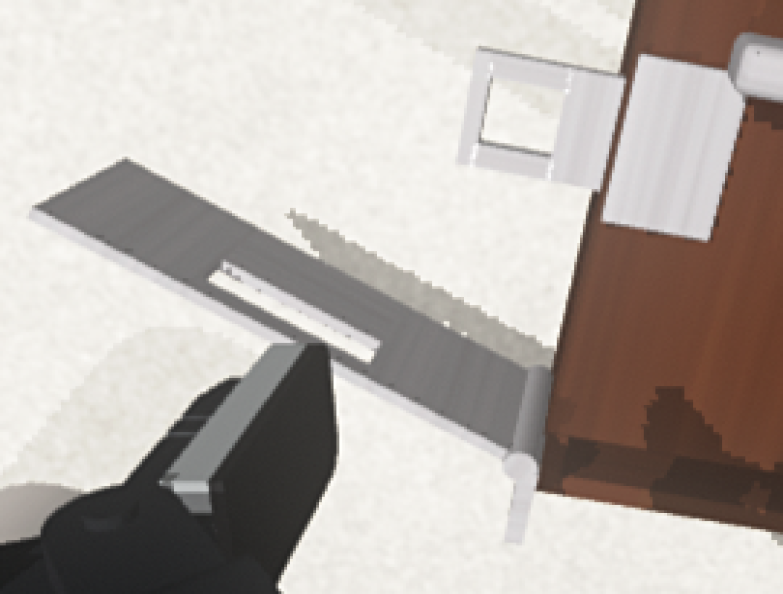

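View pics/c4.png

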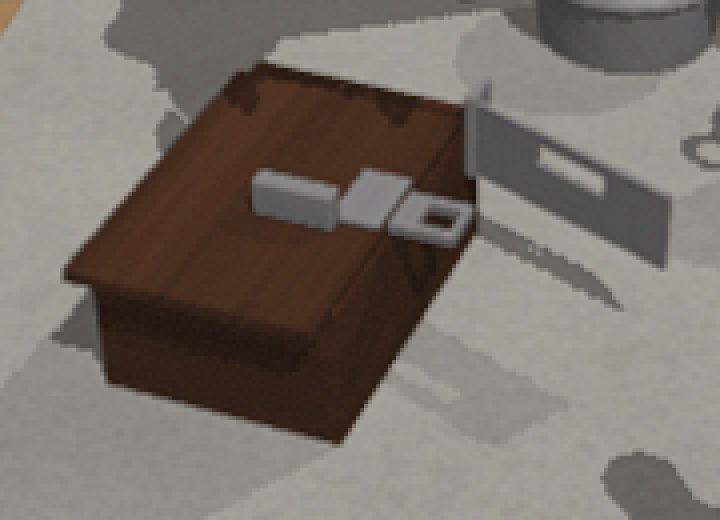

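```bash
cat > h.py <<'E'
from plant import *
import numpy as np, cv2
from scipy.optimize import least_squares
from scipy.spatial.transform import Rotation as R
def proj(m,P):
    W=np.array(m["world_to_cam"]);P=np.atleast_2d(P);c=P@W[:3,:3].T+W[:3,3]
    return np.c_[m["cx"]+m["fx"]*c[:,0]/-c[:,2], m["cy"]+m["fy"]*(-c[:,1])/-c[:,2]]
def ray(m,px):
    W=np.array(m["world_to_cam"]);C=-W[:3,:3].T@W[:3,3]
    d=np.array([(px[0]-m["cx"])/m["fx"],-(px[1]-m["cy"])/m["fy"],-1]);return C,W[:3,:3].T@d
def atz(m,px,z):
    C,d=ray(m,px);return C+d*(z-C[2])/d[2]
def rot(a):return np.array([[np.cos(a),-np.sin(a)],[np.sin(a),np.cos(a)]])
E
cat > fit.py <<'E'
from h import *
mw=camera_model("wrist");ms=camera_model("side");mc=camera_model("scene")
def boxpts(p,th=None):
    x,y,a,d,t=p; L=[]
    def w(l): return np.r_[rot(a)@np.array(l[:2])+[x,y],l[2]]
    e=lambda r,z:w([-.080-r*np.sin(t),-.085+r*np.cos(t),z])
    W=[(w([-.115,.007+d,.106]),264.8,187),(w([-.115,-.027+d,.106]),257.6,230.4),(w([-.075,.007+d,.106]),315.2,197.8),(w([-.075,-.027+d,.106]),306.9,240.4),
       (w([-.075,.11+d,.106]),348,56),(w([.075,.11+d,.106]),550,103),(e(.15,.118),111.4,247.8),(e(.15,.066),143.8,228.5),(e(0,.118),278.6,339.6)]
    S=[(e(.15,.118),357.8,208.8),(e(.15,.066),356.3,227),(w([.075,.11+d,.106]),206.5,228),(w([-.075,.11+d,.106]),268,243),(w([-.075,.11,0]),275,270),(w([.075,.11,0]),217.5,255.5)]
    r=[]
    for m,Q in((mw,W),(ms,S)):
        Q=[(q[0],q[1:]) for q in Q]; r.append(proj(m,[q[0] for q in Q])-np.array([q[1] for q in Q]))
    return r
f=least_squares(lambda p:np.vstack(boxpts(p)).ravel(),[.65,.08,-.2,.05,1],loss='soft_l1')
print("box x y yaw d hasp",f.x.round(4)); 
for r in boxpts(f.x): print(r.round(1).tolist())
def st(p):
    x,y,a=p
    w=lambda l:np.r_[rot(a)@np.array(l[:2])+[x,y],l[2]]
    A,B,C,D=[(sx*.075,sy*.035) for sx,sy in((1,1),(1,-1),(-1,-1),(-1,1))]
    # A,B near pin
    S=[(A,.075,350.3,367.3),(B,.075,329,396),(C,.075,257.3,356),(B,0,328.3,420.7),(C,0,258,380)]
    Z=[(A,.075,468,260),(B,.075,491.6,276.6),(C,.075,458,319),(D,.075,433,301),(C,0,450.4,330),(D,0,427.6,313)]
    return [proj(m,[w([*q[0],q[1]]) for q in Q])-np.array([q[2:] for q in Q]) for m,Q in((ms,S),(mc,Z))]
best=min((least_squares(lambda p:np.vstack(st(p)).ravel(),[.55,-.35,a],loss='soft_l1') for a in(0,1.57,3.14,-1.57)),key=lambda f:f.cost)
print("stand",best.x.round(4),best.cost)
for r in st(best.x): print(r.round(1).tolist())
pp=np.r_[rot(best.x[2])@[.045,0]+best.x[:2],.108];print("pin by stand",pp)
for m,px in((ms,(325.7,360)),(mc,(477,269.4))): print(proj(m,pp),px, atz(m,px,.108))
# bystanders
for n,m,px,z in(("flask",mc,(416,211),.1175),("flask",ms,(393,291),.1175),("mug",mc,(249,188),.0475),("mug",ms,(396,190),.0475),("pan",mc,(172,222),.05)):print(n,atz(m,px,z).round(3))
E
python3 fit.py
```

```text
box x y yaw d hasp [ 0.6873 -0.0278 -0.2136  0.0284  1.206 ]
[[-0.8, 1.0], [-0.9, -0.2], [0.5, 1.2], [-0.2, 0.1], [-0.9, -2.7], [3.3, -0.3], [-1.0, -0.7], [-0.9, 0.1], [0.7, 1.5]]
[[-1.0, -0.4], [-1.0, -0.4], [-2.1, -2.0], [-0.8, -1.1], [-0.6, 0.6], [-1.6, -0.5]]
stand [0.5239 0.3916 2.7035] 4.7476622416549965
[[0.4, -1.1], [-0.1, -0.3], [-1.6, -1.7], [-0.8, 0.7], [0.1, 0.4]]
[[-0.1, -0.9], [0.9, -0.8], [0.3, -0.3], [0.2, -0.8], [0.5, 0.6], [-0.3, -0.2]]
pin by stand [0.48317047 0.41066618 0.108     ]
[[325.37296365 359.88200434]] (325.7, 360) [0.48260802 0.41082249 0.108     ]
[[477.21338956 268.92474013]] (477, 269.4) [0.48460995 0.41033807 0.108     ]
flask [0.365 0.239 0.117]
flask [0.378 0.241 0.118]
mug [ 0.369 -0.227  0.048]
mug [ 0.373 -0.211  0.047]
pan [ 0.539 -0.382  0.05 ]
```

```bash
python3 - <<'E'
import plant
print([ (k,getattr(plant,k)) for k in dir(plant) if not k.startswith('__')])
E
cat > goto.py <<'E'
# prints the row (tool axes) that takes the tool from its present commanded pose to world target: x y z [yaw]; --box gives x,y in box frame (mm), yaw rel box
import sys
from h import *
BX,BY,BA=0.6873,-0.0278,-0.2136
def cur():
    s=observe();q=s["ee_rot"];M=R.from_quat([q[1],q[2],q[3],q[0]]).as_matrix();return s,M
def row(x,y,z,yaw):
    s,M=cur();d=M.T@(np.array([x,y,z])-s["eef_pos"]);cy=np.arctan2(M[1,2],M[0,2])
    sp=-(yaw-cy);sp=(sp+np.pi)%(2*np.pi)-np.pi
    return d.round(4),round(sp,4)
def b2w(l):return rot(BA)@np.array(l)+[BX,BY]
def w2b(p):return rot(BA).T@(np.array(p)-[BX,BY])
if __name__=="__main__":
    s,M=cur();print("tcp",s["eef_pos"].round(4),"box",w2b(s["eef_pos"][:2]).round(4),"yaw",np.arctan2(M[1,2],M[0,2]).round(4),"t",s["time"],"tilt",M[:,0].round(3), "F",s["ft_force"].round(1),"w",s["width"].round(3))
    for a in sys.argv[1:]:
        f,*v=a.split(",");v=[float(t) for t in v]
        if f=="b": x,y=b2w(v[:2]);yaw=BA+v[3]
        else: x,y=v[:2];yaw=v[3]
        print(a,row(x,y,v[2],yaw))
E
python3 goto.py b,-.025,.110,.2,0 b,-.025,.11,.13,0
```

```text
[('Unreachable', <class 'plant.Unreachable'>), ('camera_model', <function make.<locals>.<lambda> at 0x7f5fa7cf4680>), ('find_in', <function make.<locals>.keyed.<locals>.call at 0x7f5fa7cf47c0>), ('grab_frame', <function make.<locals>.drawn_camera at 0x7f5fa7cf40e0>), ('observe', <function make.<locals>.<lambda> at 0x7f5fa7cf45e0>), ('sign_off', <function connect.<locals>.done at 0x7f5fa7c67740>), ('tip_extent', 0.019)]Traceback (most recent call last):
  File "goto.py", line 14, in <module>
    s,M=cur();print("tcp",s["eef_pos"].round(4),"box",w2b(s["eef_pos"][:2]).round(4),"yaw",np.arctan2(M[1,2],M[0,2]).round(4),"t",s["time"],"tilt",M[:,0].round(3), "F",s["ft_force"].round(1),"w",s["width"].round(3))
                                                                                                                                                                                                   ^^^^^^^^^^^^^^^^
AttributeError: 'float' object has no attribute 'round'
```

```bash
sed -i 's/s\["width"\].round(3)/round(float(s["width"]),3)/' goto.py; python3 goto.py b,-.025,.085,.2,0 b,-.025,.085,.132,0
```

```text
tcp [ 0.625  -0.      0.2503] box [-0.0668  0.014 ] yaw 0.0 t 1.8 tilt [ 0. -0. -1.] F [-0.2  0.5 -0.5] w 0.999
b,-.025,.085,.2,0 (array([0.0503, 0.0606, 0.0559]), np.float64(0.2136))
b,-.025,.085,.132,0 (array([0.1183, 0.0606, 0.0559]), np.float64(0.2136))
```

```bash
python3 -m crank '{"delta_pos":[[0.02,0.03,0.028],[0.05,0.06,0.056],[0.05,0.061,0.056],[0.08,0.061,0.056],[0.118,0.061,0.056],[0.118,0.061,0.056],[0.118,0.061,0.056]],"spin":[0.12,0.214,0.214,0.214,0.214,0.214,0.214],"hand":[-1,-1,-1,-1,-1,-1,-1]}' 40; python3 goto.py b,-.025,.040,.132,0; python3 - <<'E'
from h import *
cv2.imwrite("pics/w1.png",grab_frame("wrist")[:,:,::-1])
E
```

```text
time: 2.38
eef_pos: [0.6801, 0.0608, 0.1309]
ee_rot: [0.702, 0.075, 0.704, -0.076]
ft_force: [-0.5, -0.1, 0.8]
width: 0.008
tcp [0.6801 0.0608 0.1309] box [-0.0259  0.0851] yaw -0.2134 t 2.3833 tilt [-0.003 -0.001 -1.   ] F [-0.5 -0.1  0.8] w 0.008
b,-.025,.040,.132,0 (array([-0.0011, -0.0451,  0.0008]), np.float64(0.0002))
```

View pics/w1.png

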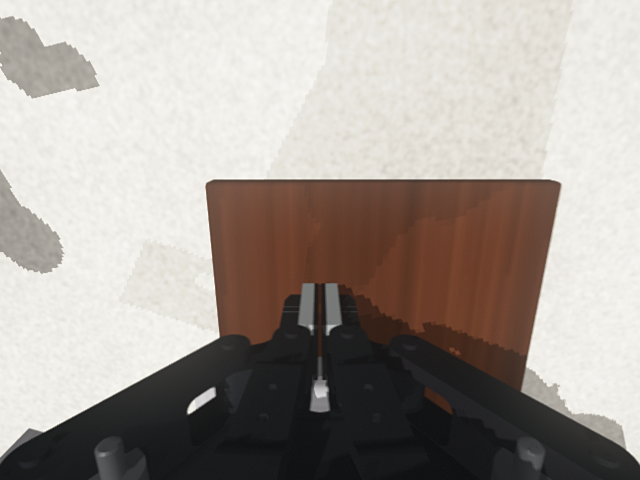

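The closed fingers stand behind the grip and are square to the lid. I'll push towards box -y.

```bash
python3 -m crank '{"delta_pos":[[0,-0.008,0],[0,-0.016,0],[0,-0.022,0],[0,-0.028,0],[0,-0.034,0],[0,-0.039,0],[0,-0.043,0],[0,-0.044,0]],"spin":[0,0,0,0,0,0,0,0],"hand":[-1,-1,-1,-1,-1,-1,-1,-1]}'; python3 goto.py; python3 - <<'E'
from h import *
cv2.imwrite("pics/s1.png",cv2.resize(grab_frame("side")[140:300,180:380,::-1],None,fx=3.5,fy=3.5,interpolation=3))
E
```

```text
time: 3.1
eef_pos: [0.6716, 0.0168, 0.1325]
ee_rot: [0.703, 0.076, 0.703, -0.076]
ft_force: [0.6, 2.5, 0.9]
width: -0.003
tcp [0.6716 0.0168 0.1325] box [-0.0248  0.0403] yaw -0.215 t 3.1 tilt [ 0. -0. -1.] F [0.6 2.5 0.9] w -0.003
```

View pics/s1.png

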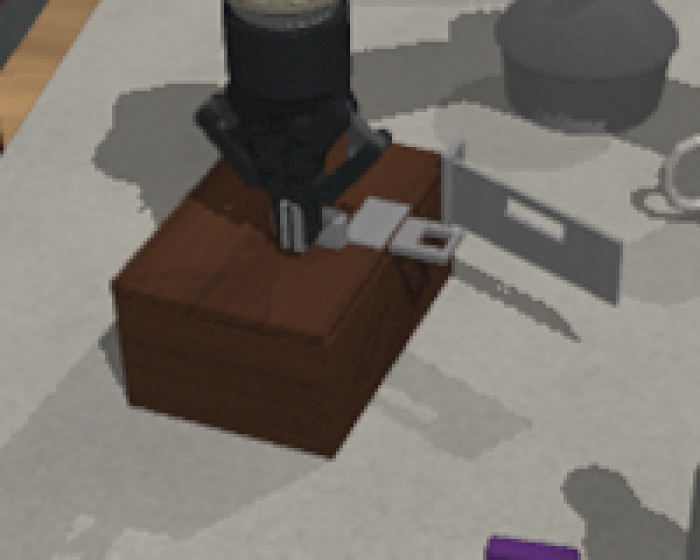

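The lid is almost shut and the 2.5 N reading is just sliding friction. I'll go on in small steps until the stop is felt.

```bash
python3 -m crank '{"delta_pos":[[0,-0.001,0],[0,-0.002,0],[0,-0.002,0]],"spin":[0,0,0],"hand":[-1,-1,-1]}'; python3 goto.py;python3 -m crank '{"delta_pos":[[0,-0.001,0],[0,-0.002,0],[0,-0.002,0]],"spin":[0,0,0],"hand":[-1,-1,-1]}'; python3 goto.py
```

```text
time: 3.4
eef_pos: [0.6711, 0.0163, 0.1321]
ee_rot: [0.703, 0.075, 0.703, -0.075]
ft_force: [0.7, 1.5, 0.2]
width: -0.003
tcp [0.6711 0.0163 0.1321] box [-0.0252  0.0397] yaw -0.2137 t 3.4 tilt [-0.  0. -1.] F [0.7 1.5 0.2] w -0.003
time: 3.65
eef_pos: [0.6706, 0.0141, 0.1321]
ee_rot: [0.703, 0.075, 0.703, -0.075]
ft_force: [-0.5, 1.5, -1.0]
width: -0.0
tcp [0.6706 0.0141 0.1321] box [-0.0252  0.0374] yaw -0.2139 t 3.65 tilt [-0.  0. -1.] F [-0.5  1.5 -1. ] w -0.0
```

```bash
python3 -m crank '{"delta_pos":[[0,-0.001,0],[0,-0.002,0],[0,-0.002,0]],"spin":[0,0,0],"hand":[-1,-1,-1]}'; python3 goto.py;python3 -m crank '{"delta_pos":[[0,-0.001,0],[0,-0.002,0],[0,-0.002,0]],"spin":[0,0,0],"hand":[-1,-1,-1]}'; python3 goto.py
```

```text
time: 3.9
eef_pos: [0.6706, 0.014, 0.1321]
ee_rot: [0.703, 0.076, 0.703, -0.074]
ft_force: [1.6, 6.1, -1.8]
width: -0.001
tcp [0.6706 0.014  0.1321] box [-0.0252  0.0373] yaw -0.2127 t 3.9 tilt [ 0.001  0.002 -1.   ] F [ 1.6  6.1 -1.8] w -0.001
time: 4.15
eef_pos: [0.6706, 0.014, 0.1322]
ee_rot: [0.703, 0.076, 0.703, -0.073]
ft_force: [2.5, 10.2, -3.8]
width: -0.001
tcp [0.6706 0.014  0.1322] box [-0.0252  0.0373] yaw -0.2113 t 4.15 tilt [ 0.001  0.004 -1.   ] F [ 2.5 10.2 -3.8] w -0.001
```

The lid is against its stop: 10 N and no further motion. I'll back off and plan the hasp arc.

```bash
python3 -m crank '{"delta_pos":[[0,0.012,0],[0,0.02,0],[-0.03,0.02,0],[-0.06,0.02,0],[-0.06,0.02,0]],"spin":[0,0,0,0,0],"hand":[-1,-1,-1,-1,-1]}'; python3 goto.py b,-.2147,-.0871,.192,0 b,-.2147,-.0871,.116,0; python3 - <<'E'
import numpy as np
p0=np.array([-.2147,-.0871])
for t in [1.2,1.1,1,.9,.8,.7,.6,.5,.4,.3,.2,.1,.05,0]:
    c=.0165+.0;p=np.array([-.08-c*np.cos(t)-.13*np.sin(t),-.085-c*np.sin(t)+.13*np.cos(t)])
    d=p-p0;print(t,"tool y,z",d[1].round(4),d[0].round(4))
E
python3 - <<'E'
from h import *
cv2.imwrite("pics/w2.png",grab_frame("wrist")[:,:,::-1])
cv2.imwrite("pics/s2.png",cv2.resize(grab_frame("side")[140:300,180:380,::-1],None,fx=3.5,fy=3.5,interpolation=3))
E
```

```text
time: 4.57
eef_pos: [0.6771, 0.0298, 0.1985]
ee_rot: [0.706, 0.076, 0.7, -0.075]
ft_force: [0.4, -0.8, 1.9]
width: 0.002
tcp [0.6771 0.0298 0.1985] box [-0.0222  0.0542] yaw -0.2141 t 4.5667 tilt [ 0.008 -0.    -1.   ] F [ 0.4 -0.8  1.9] w 0.002
b,-.2147,-.0871,.192,0 (array([ 0.0047, -0.1414, -0.1925]), np.float64(-0.0005))
b,-.2147,-.0871,.116,0 (array([ 0.0807, -0.1415, -0.1931]), np.float64(-0.0005))
1.2 tool y,z 0.0338 0.0076
1.1 tool y,z 0.0464 0.0114
1 tool y,z 0.0585 0.0164
0.9 tool y,z 0.07 0.0226
0.8 tool y,z 0.0808 0.0299
0.7 tool y,z 0.0909 0.0383
0.6 tool y,z 0.1001 0.0477
0.5 tool y,z 0.1083 0.0579
0.4 tool y,z 0.1154 0.0689
0.3 tool y,z 0.1214 0.0805
0.2 tool y,z 0.1262 0.0927
0.1 tool y,z 0.1298 0.1053
0.05 tool y,z 0.1311 0.1117
0 tool y,z 0.1321 0.1182
```

View pics/s2.png

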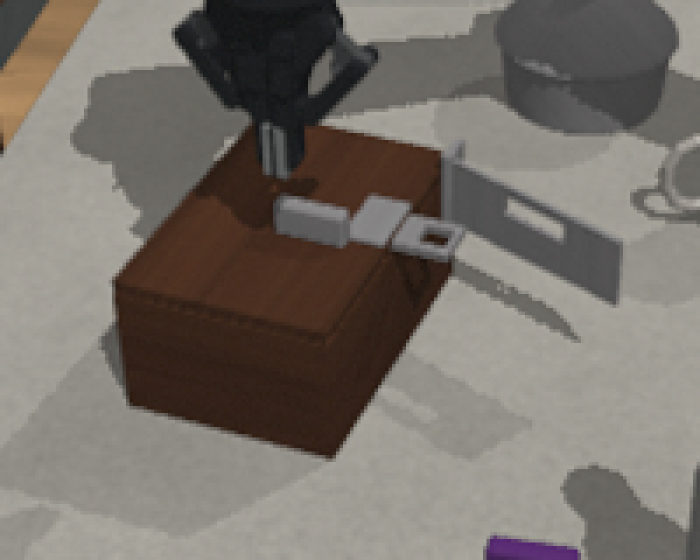

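The lid sits flush with the box end and the hasp has not moved. I'll move to the outer side of the hasp.

```bash
python3 -m crank '{"delta_pos":[[0,-0.025,-0.033],[0,-0.05,-0.066],[0,-0.075,-0.1],[0,-0.1,-0.133],[0,-0.125,-0.166],[0,-0.142,-0.19],[0,-0.142,-0.19],[0.04,-0.142,-0.19],[0.076,-0.142,-0.19],[0.076,-0.142,-0.19],[0.076,-0.142,-0.19]],"spin":[0,0,0,0,0,0,0,0,0,0,0],"hand":[-1,-1,-1,-1,-1,-1,-1,-1,-1,-1,-1]}'; python3 goto.py b,-.2147,-.0871,.116,0; python3 - <<'E'
from h import *
cv2.imwrite("pics/w3.png",grab_frame("wrist")[:,:,::-1])
E
```

```text
time: 5.58
eef_pos: [0.4569, -0.0686, 0.1149]
ee_rot: [0.701, 0.075, 0.705, -0.076]
ft_force: [-0.7, 0.5, -0.2]
width: 0.001
tcp [ 0.4569 -0.0686  0.1149] box [-0.2165 -0.0887] yaw -0.2139 t 5.5833 tilt [-0.005  0.    -1.   ] F [-0.7  0.5 -0.2] w 0.001
b,-.2147,-.0871,.116,0 (array([-0.0011,  0.0016,  0.0018]), np.float64(-0.0003))
```

View pics/w3.png

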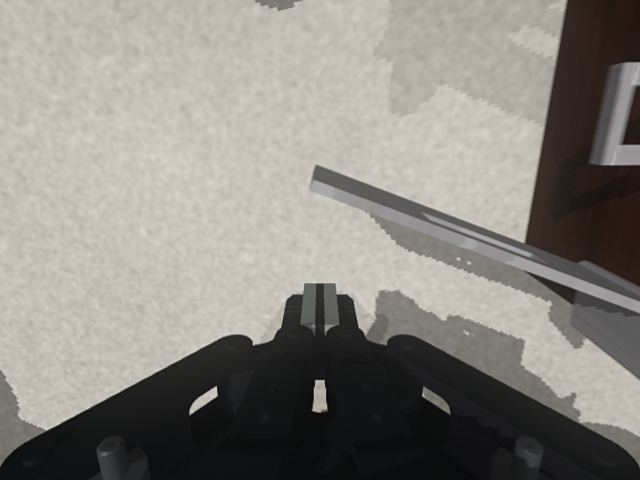

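```bash
python3 -m crank '{"delta_pos":[[0,0.012,0.017],[0,0.022,0.017],[0,0.030,0.017],[0,0.042,0.021],[0,0.053,0.025],[0,0.064,0.031],[0,0.074,0.037],[0,0.083,0.045],[0,0.092,0.053],[0,0.1,0.063],[0,0.106,0.073],[0,0.111,0.083],[0,0.114,0.09],[0,0.116,0.096],[0,0.117,0.101],[0,0.118,0.104],[0,0.118,0.104]],"spin":[0,0,0,0,0,0,0,0,0,0,0,0,0,0,0,0,0],"hand":[-1,-1,-1,-1,-1,-1,-1,-1,-1,-1,-1,-1,-1,-1,-1,-1,-1]}'; python3 goto.py b,-.0965,.035,.116,0; python3 - <<'E'
from h import *
cv2.imwrite("pics/w4.png",grab_frame("wrist")[:,:,::-1])
cv2.imwrite("pics/s4.png",cv2.resize(grab_frame("side")[140:300,180:380,::-1],None,fx=3.5,fy=3.5,interpolation=3))
E
```

```text
time: 7.05
eef_pos: [0.5856, 0.0244, 0.1162]
ee_rot: [0.703, 0.076, 0.703, -0.076]
ft_force: [-0.7, 0.7, 0.5]
width: 0.001
tcp [0.5856 0.0244 0.1162] box [-0.1105  0.0294] yaw -0.2143 t 7.05 tilt [ 0. -0. -1.] F [-0.7  0.7  0.5] w 0.001
b,-.0965,.035,.116,0 (array([0.0002, 0.0056, 0.014 ]), np.float64(-0.0007))
```

View pics/s4.png

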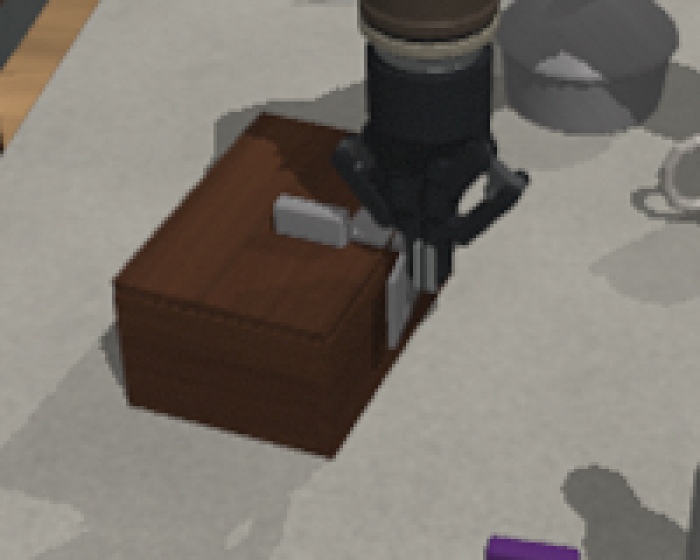

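View pics/w4.png

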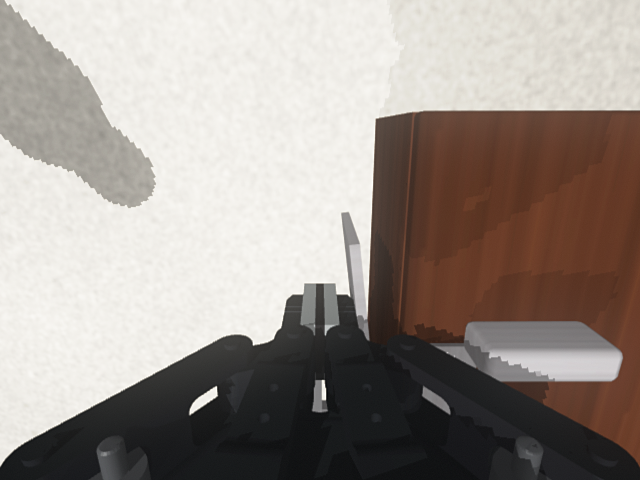

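The hasp is nearly flat and the tongue is entering the slot. The finger needs about 14 mm more.

```bash
python3 -m crank '{"delta_pos":[[0,0,0.004],[0,0,0.008],[0,0,0.011],[0,0,0.011]],"spin":[0,0,0,0],"hand":[-1,-1,-1,-1]}'; python3 goto.py;python3 -m crank '{"delta_pos":[[0,0,0.001],[0,0,0.002],[0,0,0.002]],"spin":[0,0,0],"hand":[-1,-1,-1]}'; python3 goto.py;python3 -m crank '{"delta_pos":[[0,0,0.001],[0,0,0.002],[0,0,0.002]],"spin":[0,0,0],"hand":[-1,-1,-1]}'; python3 goto.py
```

```text
time: 7.48
eef_pos: [0.5966, 0.0219, 0.1164]
ee_rot: [0.703, 0.076, 0.703, -0.076]
ft_force: [-0.2, -0.1, 0.2]
width: 0.0
tcp [0.5966 0.0219 0.1164] box [-0.0992  0.0293] yaw -0.2143 t 7.4833 tilt [ 0.001 -0.    -1.   ] F [-0.2 -0.1  0.2] w 0.0
time: 7.73
eef_pos: [0.5979, 0.0217, 0.1163]
ee_rot: [0.703, 0.076, 0.703, -0.076]
ft_force: [0.2, 0.5, -0.0]
width: -0.002
tcp [0.5979 0.0217 0.1163] box [-0.0979  0.0294] yaw -0.2141 t 7.7333 tilt [ 0. -0. -1.] F [ 0.2  0.5 -0. ] w -0.002
time: 7.98
eef_pos: [0.5999, 0.0213, 0.1163]
ee_rot: [0.703, 0.076, 0.703, -0.076]
ft_force: [0.3, 0.4, -0.1]
width: 0.001
tcp [0.5999 0.0213 0.1163] box [-0.0958  0.0295] yaw -0.214 t 7.9833 tilt [ 0. -0. -1.] F [ 0.3  0.4 -0.1] w 0.001
```

```bash
python3 -m crank '{"delta_pos":[[0,0,0.001],[0,0,0.002],[0,0,0.002]],"spin":[0,0,0],"hand":[-1,-1,-1]}'; python3 goto.py;python3 -m crank '{"delta_pos":[[0,0,0.001],[0,0,0.002],[0,0,0.002]],"spin":[0,0,0],"hand":[-1,-1,-1]}'; python3 - <<'E'
from h import *
cv2.imwrite("pics/w5.png",grab_frame("wrist")[:,:,::-1])
E
```

```text
time: 8.23
eef_pos: [0.6008, 0.0212, 0.1162]
ee_rot: [0.702, 0.075, 0.704, -0.075]
ft_force: [-5.3, 0.4, 2.6]
width: 0.0
tcp [0.6008 0.0212 0.1162] box [-0.095   0.0295] yaw -0.2138 t 8.2333 tilt [-0.002  0.    -1.   ] F [-5.3  0.4  2.6] w 0.0
time: 8.48
eef_pos: [0.601, 0.0211, 0.116]
ee_rot: [0.701, 0.075, 0.705, -0.075]
ft_force: [-10.9, 1.7, 7.9]
width: 0.002
```

View pics/w5.png

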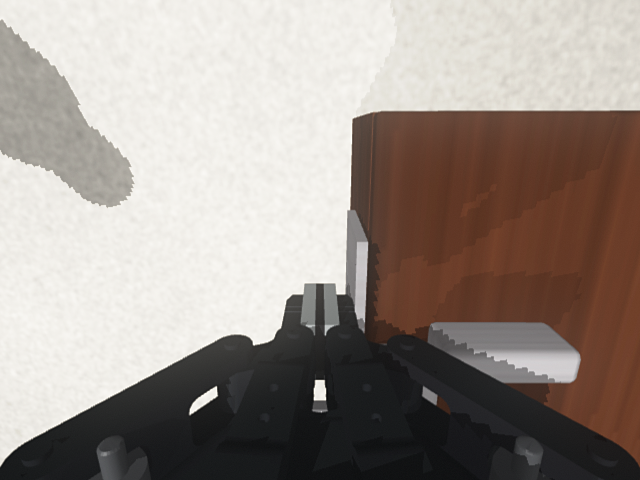

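The hasp is flat: it met an 11 N stop and lies parallel to the front. I'll retract and head for the stand for a wrist look, working out the handle direction on the way.

```bash
python3 -m crank '{"delta_pos":[[0,0,-0.01],[0,0,-0.03],[0,0,-0.04],[-0.04,0,-0.04],[-0.08,0,-0.04],[-0.12,0,-0.04],[-0.16,0,-0.04],[-0.2,0,-0.04],[-0.2,0,-0.04]],"spin":[0,0,0,0,0,0,0,0,0],"hand":[-1,-1,-1,-1,-1,-1,-1,-1,-1]}'; python3 - <<'E'
from h import *
mc=camera_model("scene");ms=camera_model("side")
for m,a,b in((mc,(469,271.4),(485,264)),(ms,(320,348.3),(333.3,361.7))):
    d=(atz(m,b,.12)-atz(m,a,.12)); print(d.round(3),np.arctan2(d[1],d[0]))
E
python3 goto.py w,.483,.38,.316,-.2 w,.483,.38,.316,1.17 w,.483,.38,.316,-1.97
python3 - <<'E'
from h import *
print(observe()["q"].round(2))
cv2.imwrite("pics/w6.png",grab_frame("wrist")[:,:,::-1])
E
```

```text
time: 9.28
eef_pos: [0.5678, 0.0292, 0.3252]
ee_rot: [0.708, 0.077, 0.698, -0.074]
ft_force: [0.6, 0.6, 0.7]
width: -0.005
[-0.031  0.034  0.   ] 2.3141608503787343
[-0.025  0.024 -0.   ] 2.3793282402806
tcp [0.5678 0.0292 0.3252] box [-0.1289  0.0303] yaw -0.2143 t 9.2833 tilt [ 0.014  0.002 -1.   ] F [0.6 0.6 0.7] w -0.005
w,.483,.38,.316,-.2 (array([ 0.0086,  0.3247, -0.1576]), np.float64(-0.0143))
w,.483,.38,.316,1.17 (array([ 0.0086,  0.3247, -0.1576]), np.float64(-1.3843))
w,.483,.38,.316,-1.97 (array([ 0.0086,  0.3247, -0.1576]), np.float64(1.7557))
[-0.16  0.25  0.03  1.64 -0.01  1.23 -0.34]
```

View pics/w6.png

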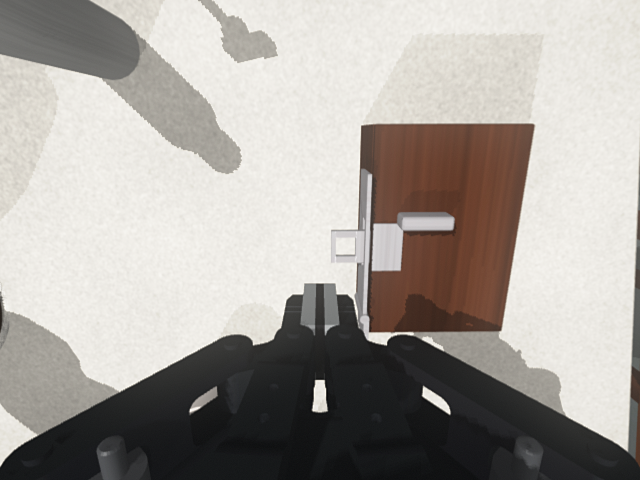

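The wrist view shows the lid shut, the hasp flat and the eye's hole at about (346,246). Now to the stand with the jaws at yaw 0.78.

```bash
python3 - <<'E'
from h import *
im=grab_frame("wrist");cv2.imwrite("pics/c6.png",cv2.resize(im[220:340,320:480,::-1],None,fx=5,fy=5,interpolation=3))
import json;m=camera_model("wrist");m["world_to_cam"]=m["world_to_cam"].tolist();json.dump(m,open("m6.json","w"))
E
python3 goto.py w,.505,.39,.30,.78
```

```text
tcp [0.5654 0.029  0.3183] box [-0.1312  0.0297] yaw -0.2141 t 9.3833 tilt [ 0.005  0.001 -1.   ] F [ 0.7  0.7 -0.3] w -0.002
w,.505,.39,.30,.78 (array([ 0.0182,  0.3399, -0.1358]), np.float64(-0.9941))
```

View pics/c6.png

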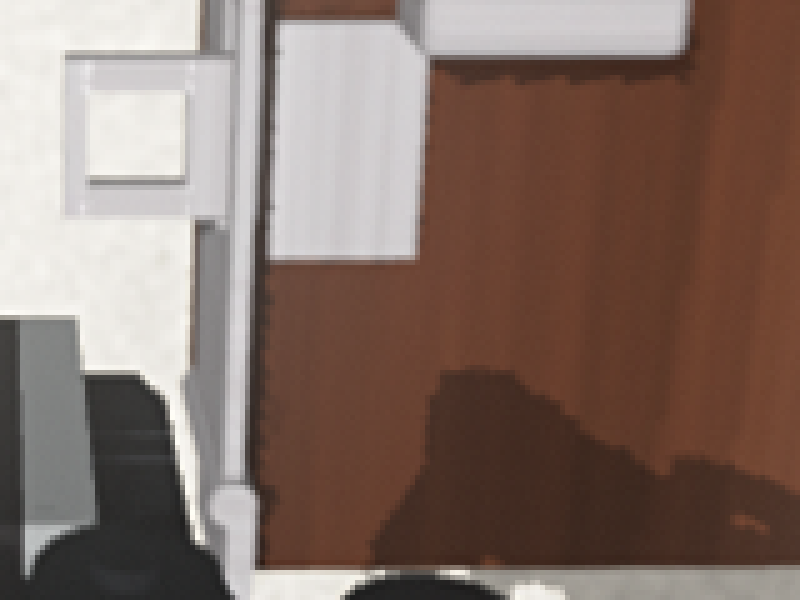

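```bash
python3 - <<'E'
import json
from h import *
from goto import w2b
m=json.load(open("m6.json"));e=atz(m,(347.4,247.3),.106);print("eye",e,w2b(e[:2]))
mc=camera_model("scene");ms=camera_model("side")
for px in((476,251),(511,252),(516,294),(414,262)):print(atz(mc,px,.09).round(3))
E
python3 -m crank '{"delta_pos":[[0,0.037,-0.015],[0,0.075,-0.03],[0,0.112,-0.045],[0,0.15,-0.06],[0.003,0.187,-0.075],[0.006,0.225,-0.09],[0.01,0.262,-0.105],[0.014,0.3,-0.12],[0.018,0.34,-0.136],[0.018,0.34,-0.136],[0.018,0.34,-0.136],[0.018,0.34,-0.136]],"spin":[-0.11,-0.22,-0.33,-0.44,-0.55,-0.66,-0.77,-0.88,-0.99,-0.99,-0.99,-0.99],"hand":[-1,-1,-1,-1,-1,-1,-1,-1,-1,-1,-1,-1]}'; python3 - <<'E'
from h import *
import json
m=camera_model("wrist");im=grab_frame("wrist");cv2.imwrite("pics/w7.png",im[:,:,::-1])
m["world_to_cam"]=m["world_to_cam"].tolist();json.dump(m,open("m7.json","w"))
print(find_in("wrist","pin_handle"),find_in("wrist","stopper_ball"))
E
```

```text
eye [ 0.58456618 -0.01511571  0.106     ] [-0.10308791 -0.00938143]
[0.422 0.405 0.09 ]
[0.4   0.488 0.09 ]
[0.513 0.509 0.09 ]
[0.497 0.264 0.09 ]
time: 10.38
eef_pos: [0.5035, 0.3895, 0.2964]
ee_rot: [0.654, -0.268, 0.655, 0.267]
ft_force: [0.6, -0.6, -1.2]
width: 0.002
[{'bbox': [204.6, 256.1, 250.9, 313.8], 'score': 0.89}, {'bbox': [294.4, 0.0, 325.8, 69.1], 'score': 0.87}, {'bbox': [305.2, 149.1, 333.1, 215.3], 'score': 0.81}, {'bbox': [198.2, 90.5, 262.4, 121.5], 'score': 0.8}, {'bbox': [397.8, 97.8, 462.9, 139.3], 'score': 0.65}] [{'bbox': [335.7, 248.3, 366.5, 290.3], 'score': 0.62}]
```

View pics/w7.png

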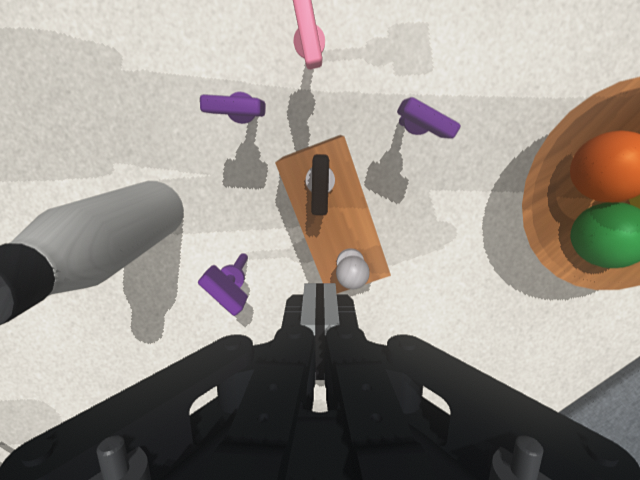

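The wrist view shows the black handle in the stand at (320,185), with its long axis along image y. The purple look-alikes are at (232,106), (430,118) and (222,290), the pink one at (308,40), and the stopper at (352,270). Here is the enlarged crop.

```bash
python3 - <<'E'
from h import *
im=cv2.imread("pics/w7.png");cv2.imwrite("pics/c7.png",cv2.resize(im[130:230,260:390],None,fx=6,fy=6,interpolation=3))
E
```

```text
(no output)
```

View pics/c7.png

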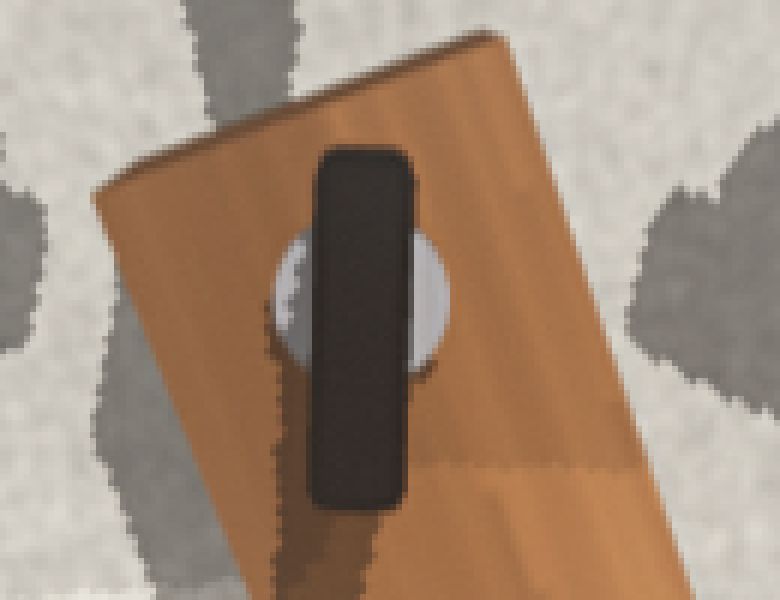

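```bash
python3 - <<'E'
import json
from h import *
m=json.load(open("m7.json"));a=atz(m,(320.8,155.2),.123);b=atz(m,(319.5,214.5),.123)
d=a-b;print(a,b,np.hypot(*d[:2]),"heading",np.arctan2(d[1],d[0]),"jaw",np.arctan2(d[1],d[0])-np.pi/2,"c",(a+b)/2)
c=atz(m,(260+361/6,130+298/6),.081);print("collar",c)
E
python3 goto.py w,.483,.411,.115,.79
```

```text
[0.46654843 0.42820517 0.123     ] [0.50056889 0.39194152 0.123     ] 0.04972367324901872 heading 2.3242892329066094 jaw 0.7534929061117128 c [0.48355866 0.41007334 0.123     ]
collar [0.48415832 0.40942742 0.081     ]
tcp [0.5047 0.3883 0.2979] box [-0.2667  0.368 ] yaw 0.7731 t 10.5333 tilt [ 0.    -0.001 -1.   ] F [-0.7 -0.   1.2] w 0.002
w,.483,.411,.115,.79 (array([0.1829, 0.0315, 0.0004]), np.float64(-0.0169))
```

```bash
python3 goto.py w,.4836,.410,.114,.754; python3 -m crank '{"delta_pos":[[0,0.015,0],[0,0.03,0],[0,0.03,0],[0.04,0.03,0],[0.08,0.03,0],[0.1,0.03,0],[0.12,0.03,0],[0.12,0.03,0]],"spin":[0.02,0.02,0.02,0.02,0.02,0.02,0.02,0.02],"hand":[0,0,0,0,0,0,0,0]}' 40; python3 goto.py w,.4836,.410,.114,.754;python3 - <<'E'
from h import *
cv2.imwrite("pics/w8.png",grab_frame("wrist")[:,:,::-1])
E
```

```text
tcp [0.5047 0.3883 0.2979] box [-0.2667  0.368 ] yaw 0.7731 t 10.5333 tilt [ 0.    -0.001 -1.   ] F [-0.7 -0.   1.2] w 0.002
w,.4836,.410,.114,.754 (array([0.1839, 0.0304, 0.0002]), np.float64(0.0191))
time: 11.2
eef_pos: [0.4823, 0.4082, 0.174]
ee_rot: [0.655, -0.261, 0.66, 0.259]
ft_force: [-1.3, -1.2, -0.0]
width: 0.501
tcp [0.4823 0.4082 0.174 ] box [-0.2928  0.3826] yaw 0.7541 t 11.2 tilt [-0.004 -0.005 -1.   ] F [-1.3 -1.2 -0. ] w 0.501
w,.4836,.410,.114,.754 (array([0.06  , 0.0004, 0.0026]), np.float64(0.0001))
```

View pics/w8.png

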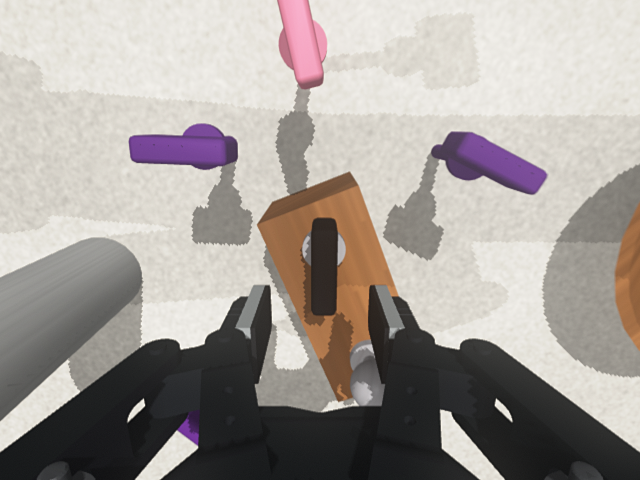

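The jaws straddle the handle and the stopper stays clear. Descending.

```bash
python3 -m crank '{"delta_pos":[[0.02,0,0.001],[0.04,0,0.001],[0.055,0,0.001],[0.062,0,0.001],[0.062,0,0.001],[0.062,0,0.001]],"spin":[0,0,0,0,0,0],"hand":[0,0,0,0,0,0]}'; python3 goto.py w,.4836,.410,.114,.754;python3 - <<'E'
from h import *
cv2.imwrite("pics/w9.png",grab_frame("wrist")[:,:,::-1])
cv2.imwrite("pics/s9.png",cv2.resize(grab_frame("side")[280:460,240:430,::-1],None,fx=3,fy=3))
E
```

```text
time: 11.75
eef_pos: [0.4844, 0.4124, 0.1177]
ee_rot: [0.658, -0.261, 0.657, 0.261]
ft_force: [-0.1, 0.6, 0.2]
width: 0.502
tcp [0.4844 0.4124 0.1177] box [-0.2916  0.3872] yaw 0.7554 t 11.75 tilt [ 0.001  0.001 -1.   ] F [-0.1  0.6  0.2] w 0.502
w,.4836,.410,.114,.754 (array([ 0.0037, -0.0012, -0.0023]), np.float64(0.0014))
```

View pics/w9.png

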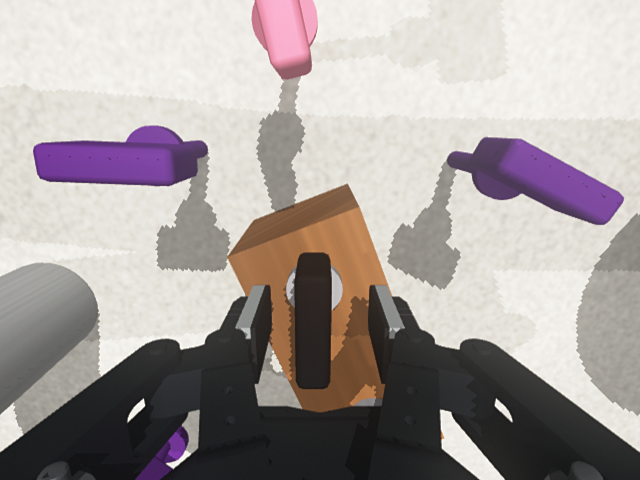

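View pics/s9.png

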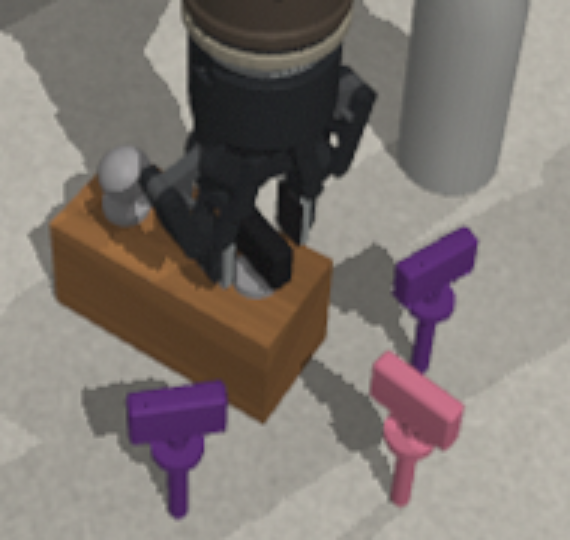

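```bash
python3 -m crank '{"delta_pos":[[0.003,0,-0.002],[0.003,0,-0.002],[0.003,0,-0.002],[0.003,0,-0.002],[0.003,0,-0.002],[0.003,0,-0.002],[0.003,0,-0.002],[0.003,0,-0.002]],"spin":[0,0,0,0,0,0,0,0],"hand":[0,0,-1,-1,-1,-1,-1,-1]}' 50; python3 goto.py w,.4836,.410,.114,.754;python3 - <<'E'
from h import *
cv2.imwrite("pics/w10.png",grab_frame("wrist")[:,:,::-1])
E
```

```text
time: 12.52
eef_pos: [0.4823, 0.411, 0.1136]
ee_rot: [0.657, -0.261, 0.657, 0.261]
ft_force: [-0.9, -1.6, 4.2]
width: 0.153
tcp [0.4823 0.411  0.1136] box [-0.2934  0.3854] yaw 0.756 t 12.5167 tilt [ 0.  0. -1.] F [-0.9 -1.6  4.2] w 0.153
w,.4836,.410,.114,.754 (array([-0.0004, -0.0017,  0.0003]), np.float64(0.002))
```

View pics/w10.png

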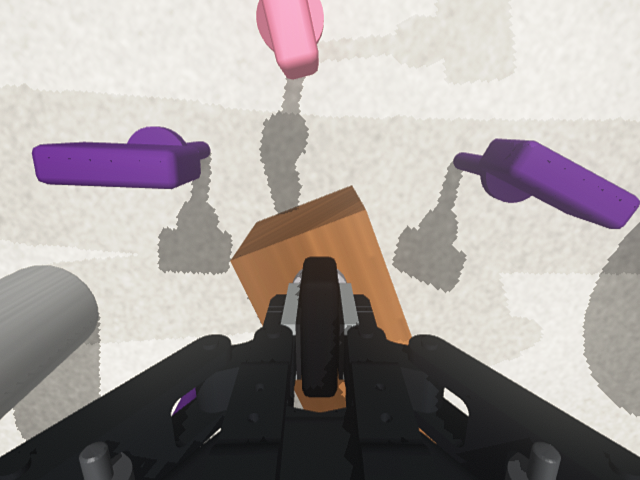

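The grip is on the handle, 13 mm wide. Lifting straight up.

```bash
python3 -m crank '{"delta_pos":[[-0.01,0,0],[-0.025,0,0],[-0.05,0,0],[-0.08,0,0],[-0.11,0,0],[-0.14,0,0],[-0.17,0,0],[-0.2,0,0],[-0.2,0,0],[-0.2,0,0]],"spin":[0,0,0,0,0,0,0,0,0,0],"hand":[-1,-1,-1,-1,-1,-1,-1,-1,-1,-1]}'; python3 goto.py b,-.13,-.01,.27,1.5708;python3 - <<'E'
from h import *
cv2.imwrite("pics/w11.png",grab_frame("wrist")[:,:,::-1])
cv2.imwrite("pics/s11.png",grab_frame("side")[:,:,::-1])
E
```

```text
time: 13.4
eef_pos: [0.4825, 0.4113, 0.3157]
ee_rot: [0.658, -0.261, 0.656, 0.261]
ft_force: [-0.5, -0.0, -2.4]
width: 0.155
tcp [0.4825 0.4113 0.3157] box [-0.2933  0.3857] yaw 0.756 t 13.4 tilt [ 0.003  0.003 -1.   ] F [-0.5 -0.  -2.4] w 0.155
b,-.13,-.01,.27,1.5708 (array([ 0.0448, -0.3585, -0.2342]), np.float64(-0.6012))
```

View pics/s11.png

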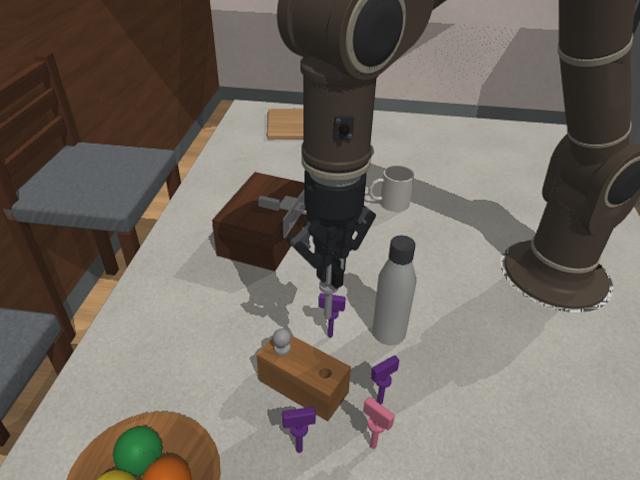

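The pin came out cleanly and everything else is in place. Moving to near the eye with yaw = box + 90°.

```bash
python3 goto.py b,-.07,-.01,.27,1.5708; python3 goto.py b,-.07,-.01,.30,1.5708
```

```text
tcp [0.4817 0.4104 0.3126] box [-0.2938  0.3847] yaw 0.756 t 13.5 tilt [-0.001 -0.001 -1.   ] F [-0.2 -0.3 -1.9] w 0.156
b,-.07,-.01,.27,1.5708 (array([ 0.0429, -0.4078, -0.1988]), np.float64(-0.6012))
tcp [0.4817 0.4104 0.3126] box [-0.2938  0.3847] yaw 0.756 t 13.5 tilt [-0.001 -0.001 -1.   ] F [-0.2 -0.3 -1.9] w 0.156
b,-.07,-.01,.30,1.5708 (array([ 0.0129, -0.4078, -0.1989]), np.float64(-0.6012))
```

```bash
python3 -m crank '{"delta_pos":[[0,-0.015,-0.007],[0,-0.045,-0.022],[0,-0.078,-0.038],[0,-0.112,-0.055],[0,-0.146,-0.071],[0,-0.18,-0.088],[0,-0.214,-0.104],[0,-0.248,-0.121],[0,-0.282,-0.138],[0,-0.316,-0.154],[0.01,-0.35,-0.171],[0.02,-0.38,-0.185],[0.03,-0.4,-0.195],[0.042,-0.408,-0.199],[0.042,-0.408,-0.199],[0.042,-0.408,-0.199],[0.042,-0.408,-0.199]],"spin":[-0.05,-0.1,-0.15,-0.2,-0.25,-0.3,-0.35,-0.4,-0.45,-0.5,-0.55,-0.6,-0.601,-0.601,-0.601,-0.601,-0.601],"hand":[-1,-1,-1,-1,-1,-1,-1,-1,-1,-1,-1,-1,-1,-1,-1,-1,-1]}'; python3 goto.py b,-.1,-.01,.27,1.5708;python3 - <<'E'
from h import *
import json
m=camera_model("wrist");im=grab_frame("wrist");cv2.imwrite("pics/w12.png",im[:,:,::-1])
m["world_to_cam"]=m["world_to_cam"].tolist();json.dump(m,open("m12.json","w"))
cv2.imwrite("pics/s12.png",cv2.resize(grab_frame("side")[100:300,180:440,::-1],None,fx=3,fy=3))
E
```

```text
time: 14.92
eef_pos: [0.6169, -0.02, 0.2712]
ee_rot: [0.55, -0.444, 0.55, 0.445]
ft_force: [-0.3, 0.0, -0.9]
width: 0.154
tcp [ 0.6169 -0.02    0.2712] box [-0.0705 -0.0073] yaw 1.3595 t 14.9167 tilt [-0.001  0.001 -1.   ] F [-0.3  0.  -0.9] w 0.154
b,-.1,-.01,.27,1.5708 (array([ 0.0013,  0.0295, -0.0026]), np.float64(0.0023))
```

View pics/w12.png

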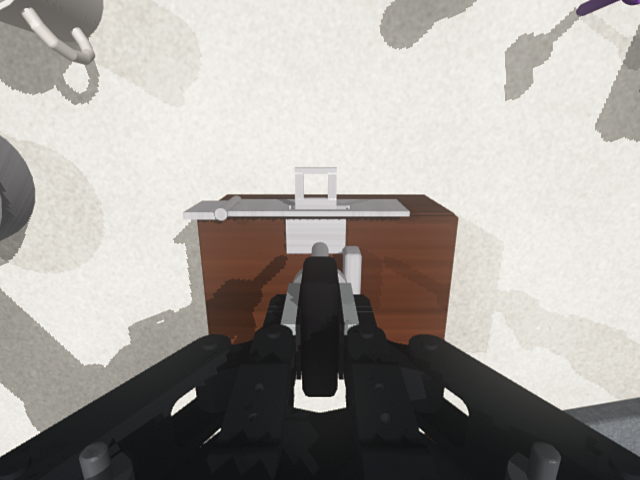

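View pics/s12.png

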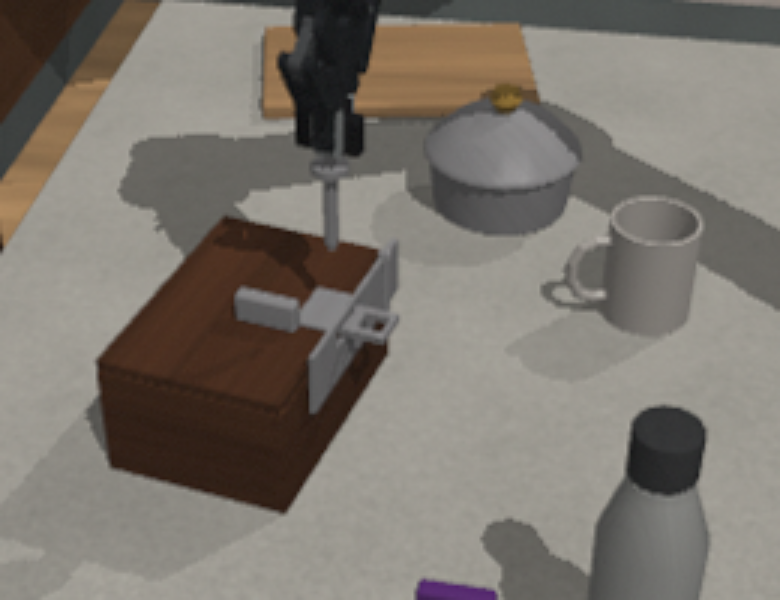

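```bash
python3 - <<'E'
import cv2
im=cv2.imread("pics/w12.png");cv2.imwrite("pics/c12.png",cv2.resize(im[155:275,250:390],None,fx=5,fy=5,interpolation=3))
E
```

```text
(no output)
```

View pics/c12.png

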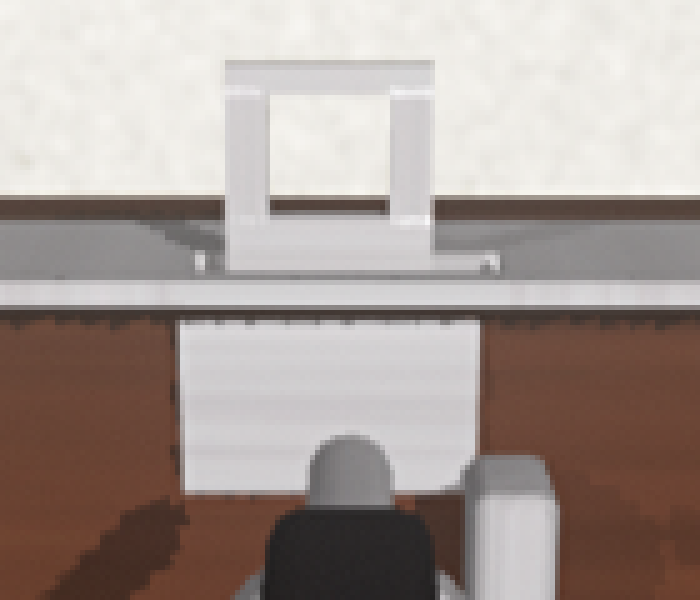

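```bash
python3 - <<'E'
import json
from h import *
from goto import w2b,cur
m=json.load(open("m12.json"));e=atz(m,(315.9,186.1),.106);print("eye",e,w2b(e[:2]))
s,M=cur();b=atz(m,(320,250),s["eef_pos"][2]-.104);print("shaft bottom",b,"tool frame",(M.T@(b-s["eef_pos"])).round(4),"tcp",s["eef_pos"])
print("move shaft->eye tool", (M.T@(e-b)).round(4))
W=np.array(m["world_to_cam"]);print(proj(m,s["eef_pos"]+M@[.104,-.0017,0]), proj(m,s["eef_pos"]+M@[.104,0,0]))
for n,l in(("lid+y front",(-.075,.11)),):pass
E
```

```text
eye [ 0.58763912 -0.01588917  0.106     ] [-0.09992085 -0.00948592]
shaft bottom [ 0.62116897 -0.01984591  0.16805214] tool frame [ 0.104  -0.0037  0.0009] tcp [ 0.61725488 -0.02008756  0.27205214]
move shaft->eye tool [ 0.062   0.0337 -0.0032]
[[318.59444326 247.19553187]] [[318.58923725 244.79616961]]
```

```bash
python3 -m crank '{"delta_pos":[[0,0.015,-0.003],[0,0.033,-0.003],[0,0.033,-0.003],[0.02,0.033,-0.003],[0.04,0.033,-0.003],[0.048,0.033,-0.003],[0.048,0.033,-0.003],[0.048,0.033,-0.003],[0.048,0.033,-0.003]],"spin":[0.002,0.002,0.002,0.002,0.002,0.002,0.002,0.002,0.002],"hand":[-1,-1,-1,-1,-1,-1,-1,-1,-1]}'; python3 goto.py b,-.1,-.01,.23,1.5708;python3 - <<'E'
from h import *
import json
im=grab_frame("wrist");cv2.imwrite("pics/w13.png",cv2.resize(im[130:330,220:420,::-1],None,fx=3,fy=3,interpolation=3))
cv2.imwrite("pics/s13.png",cv2.resize(grab_frame("side")[100:260,220:400,::-1],None,fx=3.7,fy=3.7,interpolation=3))
cv2.imwrite("pics/sc13.png",cv2.resize(grab_frame("scene")[170:330,200:380,::-1],None,fx=3.7,fy=3.7,interpolation=3))
E
```

```text
time: 15.77
eef_pos: [0.5851, -0.018, 0.2245]
ee_rot: [0.551, -0.444, 0.55, 0.443]
ft_force: [-1.2, 0.4, -1.3]
width: 0.159
tcp [ 0.5851 -0.018   0.2245] box [-0.102  -0.0121] yaw 1.3555 t 15.7667 tilt [ 0.002  0.    -1.   ] F [-1.2  0.4 -1.3] w 0.159
b,-.1,-.01,.23,1.5708 (array([-0.0055, -0.002 ,  0.0021]), np.float64(-0.0017))
```

View pics/w13.png

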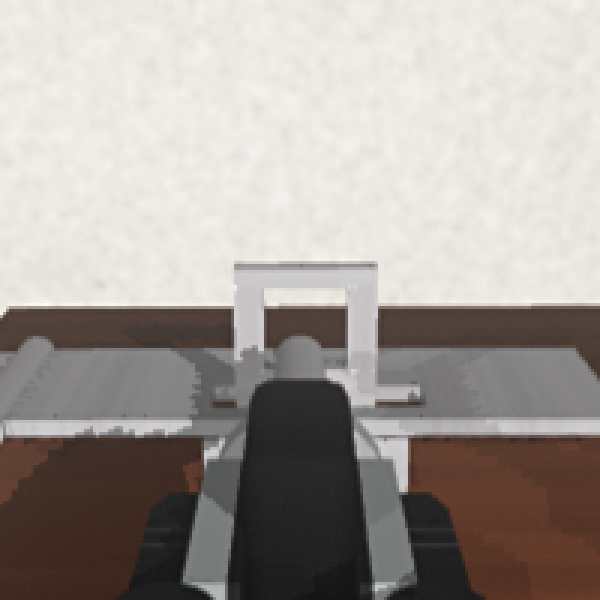

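View pics/s13.png

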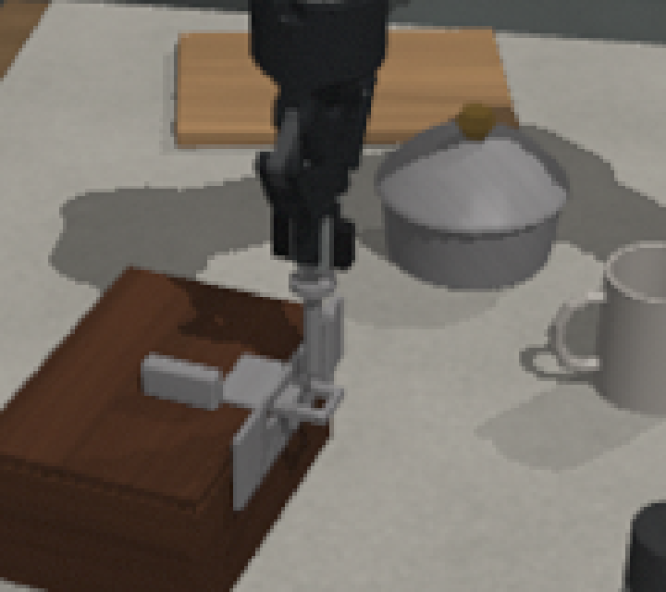

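View pics/sc13.png

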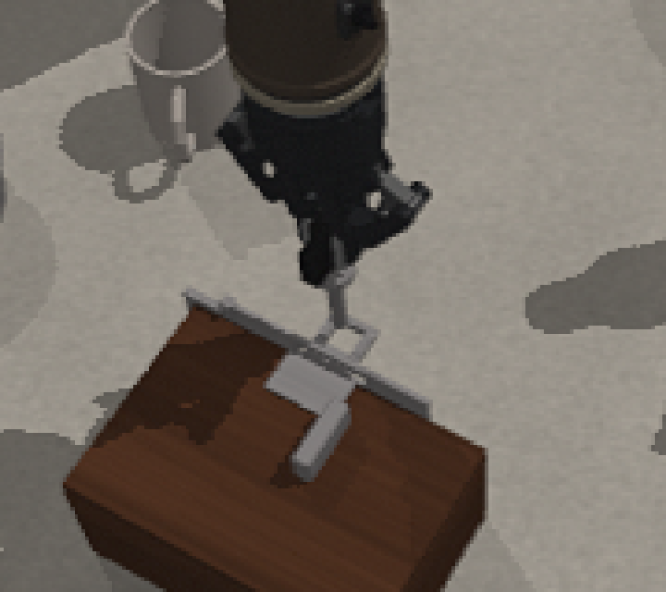

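```bash
python3 - <<'E'
from h import *
from goto import w2b,cur
s,M=cur();m=camera_model("wrist");T=s["eef_pos"];zb=T[2]-.104
mc=camera_model("scene");ms=camera_model("side");e=np.array([.5876,-.0159,.106])
print(T,zb)
print("eye proj wrist",proj(m,e),"hole seen",(220+306/3,130+329/3))
b=atz(m,(220+300/3,130+357/3),zb);print("shaft by wrist",w2b(b[:2]).round(4),(M.T@(b-T)).round(4))
print("eye scene/side",proj(mc,e),(200+347/3.7,170+343/3.7),proj(ms,e),(220+319/3.7,100+402/3.7))
for dy in(-.0017,-.0037):
  p=T+M@np.array([.104,dy,.0009]);print("shaft pred",proj(mc,p),proj(ms,p),w2b(p[:2]).round(4))
print("shaft seen scene",(200+343/3.7,170+324/3.7),"side",(220+317/3.7,100+386/3.7))
E
```

```text
[ 0.58489875 -0.01838516  0.22431354] 0.12031353826293388
eye proj wrist [[322.79709704 239.89565218]] hole seen (322.0, 239.66666666666669)
shaft by wrist [-0.098  -0.0115] [ 0.104  -0.0039  0.0009]
eye scene/side [[293.24871728 260.77691963]] (293.78378378378375, 262.7027027027027) [[303.78766008 206.61548568]] (306.2162162162162, 208.64864864864865)
shaft pred [[292.19812398 257.3718737 ]] [[304.2225655  201.04402136]] [-0.1002 -0.0116]
shaft pred [[291.76131443 258.00527255]] [[303.41013986 200.85790387]] [-0.0982 -0.0116]
shaft seen scene (292.7027027027027, 257.56756756756755) side (305.6756756756757, 204.32432432432432)
```

```bash
python3 -m crank '{"delta_pos":[[0,0.001,0.002],[0,0.001,0.002],[0.008,0.001,0.002],[0.016,0.001,0.002],[0.024,0.001,0.002],[0.03,0.001,0.002],[0.03,0.001,0.002]],"spin":[0,0,0,0,0,0,0],"hand":[-1,-1,-1,-1,-1,-1,-1]}'; python3 goto.py;python3 - <<'E'
from h import *
im=grab_frame("wrist");cv2.imwrite("pics/w14.png",cv2.resize(im[130:330,220:420,::-1],None,fx=3,fy=3,interpolation=3))
cv2.imwrite("pics/s14.png",cv2.resize(grab_frame("side")[100:260,220:400,::-1],None,fx=3.7,fy=3.7,interpolation=3))
E
```

```text
time: 16.5
eef_pos: [0.5827, -0.0164, 0.1911]
ee_rot: [0.55, -0.443, 0.552, 0.444]
ft_force: [-0.2, 0.1, -0.4]
width: 0.151
tcp [ 0.5827 -0.0164  0.1911] box [-0.1046 -0.011 ] yaw 1.355 t 16.5 tilt [-0.003 -0.    -1.   ] F [-0.2  0.1 -0.4] w 0.151
```

View pics/s14.png

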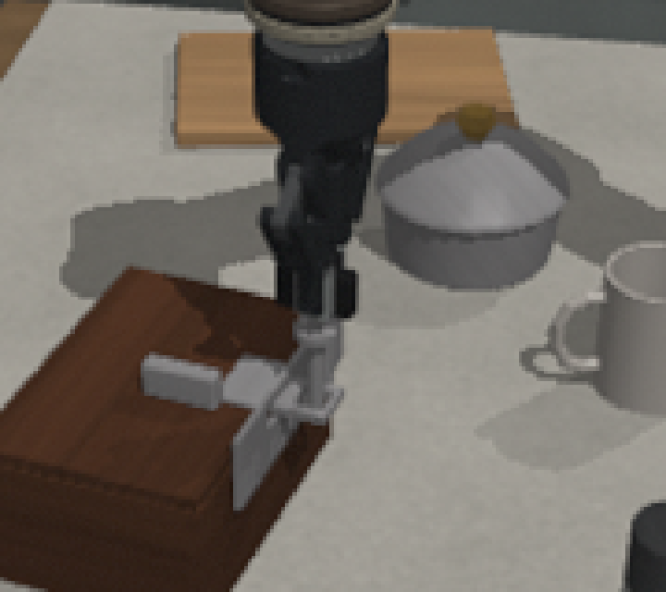

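View pics/w14.png

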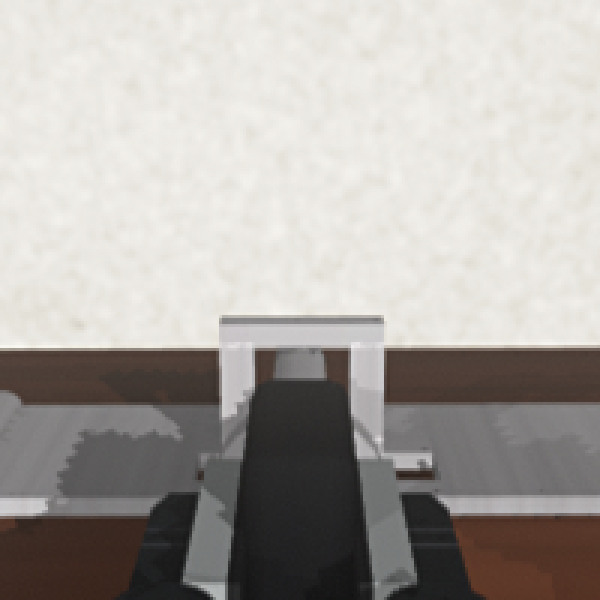

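The shaft tip is inside the hole and there is no contact force. Continuing down.

```bash
python3 -m crank '{"delta_pos":[[0.005,-0.001,0],[0.013,-0.001,0],[0.021,-0.001,0],[0.028,-0.001,0],[0.034,-0.001,0],[0.036,-0.001,0],[0.036,-0.001,0],[0.036,-0.001,0]],"spin":[0,0,0,0,0,0,0,0],"hand":[-1,-1,-1,-1,-1,-1,-1,-1]}'; python3 goto.py;python3 - <<'E'
from h import *
im=grab_frame("wrist");cv2.imwrite("pics/w15.png",cv2.resize(im[130:430,170:470,::-1],None,fx=2,fy=2,interpolation=3))
cv2.imwrite("pics/s15.png",cv2.resize(grab_frame("side")[150:240,250:350,::-1],None,fx=6,fy=6,interpolation=3))
E
```

```text
time: 17.27
eef_pos: [0.5848, -0.0165, 0.1572]
ee_rot: [0.551, -0.443, 0.551, 0.443]
ft_force: [0.7, 0.2, -0.8]
width: 0.158
tcp [ 0.5848 -0.0165  0.1572] box [-0.1026 -0.0107] yaw 1.3551 t 17.2667 tilt [-0.  0. -1.] F [ 0.7  0.2 -0.8] w 0.158
```

View pics/s15.png

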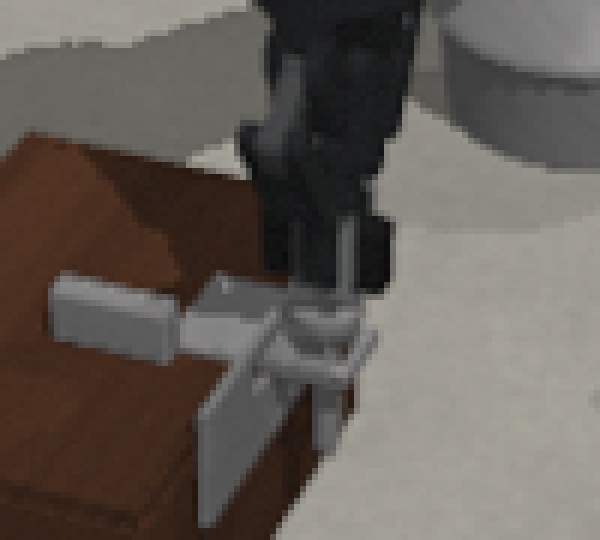

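View pics/w15.png

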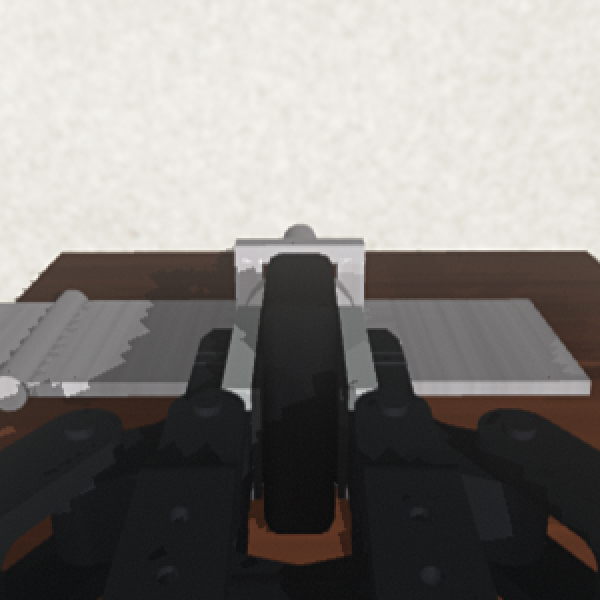

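The pin is through the hole and the collar is about 12 mm above the eye. Lowering to contact.

```bash
python3 -m crank '{"delta_pos":[[0.004,0,0],[0.008,0,0],[0.01,0,0],[0.01,0,0],[0.01,0,0]],"spin":[0,0,0,0,0],"hand":[-1,-1,-1,-1,-1]}'; python3 goto.py;python3 -m crank '{"delta_pos":[[0.001,0,0],[0.0015,0,0],[0.0015,0,0]],"spin":[0,0,0],"hand":[-1,-1,-1]}'; python3 goto.py;python3 -m crank '{"delta_pos":[[0.001,0,0],[0.001,0,0],[0.001,0,0]],"spin":[0,0,0],"hand":[-1,-1,-1]}'; python3 goto.py;python3 - <<'E'
from h import *
cv2.imwrite("pics/s16.png",cv2.resize(grab_frame("side")[150:240,250:350,::-1],None,fx=6,fy=6,interpolation=3))
E
```

```text
time: 17.78
eef_pos: [0.5846, -0.0165, 0.1471]
ee_rot: [0.551, -0.443, 0.551, 0.443]
ft_force: [-0.4, 0.0, -1.2]
width: 0.155
tcp [ 0.5846 -0.0165  0.1471] box [-0.1027 -0.0107] yaw 1.3551 t 17.7833 tilt [-0.  0. -1.] F [-0.4  0.  -1.2] w 0.155
time: 18.03
eef_pos: [0.5848, -0.0165, 0.1458]
ee_rot: [0.551, -0.443, 0.551, 0.443]
ft_force: [-0.0, 0.2, -0.8]
width: 0.152
tcp [ 0.5848 -0.0165  0.1458] box [-0.1026 -0.0107] yaw 1.3551 t 18.0333 tilt [ 0. -0. -1.] F [-0.   0.2 -0.8] w 0.152
time: 18.28
eef_pos: [0.5847, -0.0165, 0.1448]
ee_rot: [0.551, -0.443, 0.551, 0.443]
ft_force: [0.8, -0.4, -1.2]
width: 0.156
tcp [ 0.5847 -0.0165  0.1448] box [-0.1026 -0.0107] yaw 1.355 t 18.2833 tilt [-0. -0. -1.] F [ 0.8 -0.4 -1.2] w 0.156
```

View pics/s16.png

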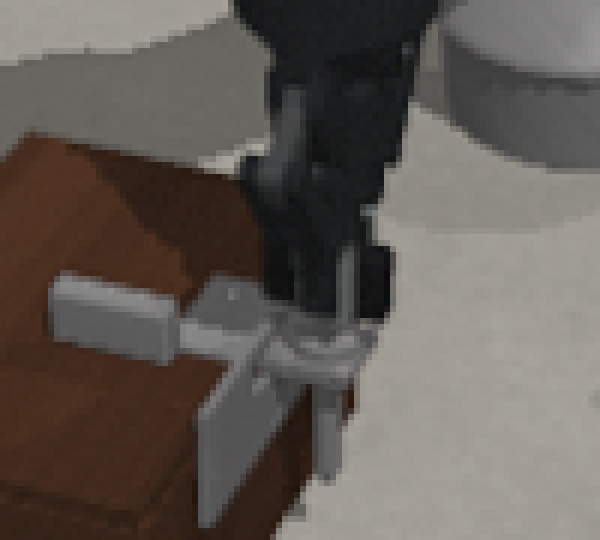

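```bash
python3 -m crank '{"delta_pos":[[0.001,0,0],[0.001,0,0],[0.001,0,0]],"spin":[0,0,0],"hand":[-1,-1,-1]}'; python3 goto.py;python3 -m crank '{"delta_pos":[[0.001,0,0],[0.001,0,0],[0.001,0,0]],"spin":[0,0,0],"hand":[-1,-1,-1]}'; python3 goto.py
```

```text
time: 18.58
eef_pos: [0.5849, -0.0165, 0.1446]
ee_rot: [0.551, -0.443, 0.551, 0.443]
ft_force: [-2.2, -1.2, 5.7]
width: 0.155
tcp [ 0.5849 -0.0165  0.1446] box [-0.1025 -0.0107] yaw 1.355 t 18.5833 tilt [ 0.001 -0.    -1.   ] F [-2.2 -1.2  5.7] w 0.155
time: 18.83
eef_pos: [0.585, -0.0165, 0.1445]
ee_rot: [0.551, -0.444, 0.551, 0.443]
ft_force: [-5.4, 0.3, 13.3]
width: 0.157
tcp [ 0.585  -0.0165  0.1445] box [-0.1024 -0.0106] yaw 1.355 t 18.8333 tilt [ 0.001 -0.    -1.   ] F [-5.4  0.3 13.3] w 0.157
```

The collar is seated: 13 N, and z matches the expected 0.1446. I'll relieve the push and open gently.

```bash
python3 -m crank '{"delta_pos":[[-0.002,0,0],[-0.002,0,0],[-0.002,0,0],[-0.002,0,0],[-0.002,0,0],[-0.002,0,0],[-0.002,0,0],[-0.002,0,0]],"spin":[0,0,0,0,0,0,0,0],"hand":[-1,-1,-0.6,-0.5,-0.4,-0.2,0,0]}'; python3 goto.py;python3 - <<'E'
from h import *
im=grab_frame("wrist");cv2.imwrite("pics/w17.png",cv2.resize(im[130:430,170:470,::-1],None,fx=2,fy=2,interpolation=3))
E
```

```text
time: 19.5
eef_pos: [0.5848, -0.0165, 0.1447]
ee_rot: [0.551, -0.443, 0.551, 0.443]
ft_force: [-0.3, -0.8, 0.4]
width: 0.498
tcp [ 0.5848 -0.0165  0.1447] box [-0.1026 -0.0107] yaw 1.355 t 19.5 tilt [-0.  0. -1.] F [-0.3 -0.8  0.4] w 0.498
```

View pics/w17.png

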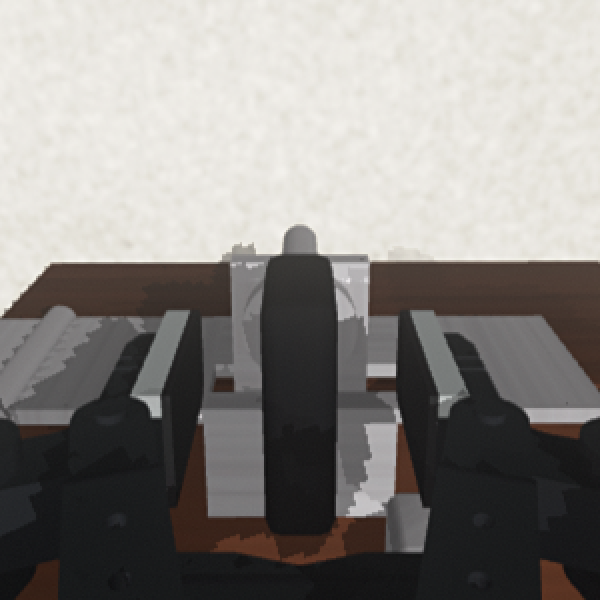

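Released. The handle stands upright between the open pads, so I'll rise straight up.

```bash
python3 -m crank '{"delta_pos":[[-0.01,0,0],[-0.03,0,0],[-0.06,0,0],[-0.1,0,0],[-0.13,0,0],[-0.15,0,0],[-0.15,-0.03,0],[-0.15,-0.05,0],[-0.15,-0.05,0],[-0.15,-0.05,0],[-0.15,-0.05,0]],"spin":[0,0,0,0,0,0,0,0,0,0,0],"hand":[0,0,0,0,0,0,0,0,0,0,0]}'; python3 goto.py;python3 - <<'E'
from h import *
im=grab_frame("wrist");m=camera_model("wrist");cv2.imwrite("pics/w18.png",im[:,:,::-1])
cv2.imwrite("pics/s18.png",cv2.resize(grab_frame("side")[110:310,190:430,::-1],None,fx=3.3,fy=3,interpolation=3))
s=observe()["eef_pos"];mc=camera_model("scene");grab_frame("scene")
print(find_in("wrist","pin_handle"))
for q in["flask_mid","mug_mid","pan_mid","stopper_ball"]:print(q,[(round(d["score"],2),[round(v) for v in d["bbox"]]) for d in find_in("scene",q)[:2]])
E
```

```text
time: 20.47
eef_pos: [0.633, -0.0269, 0.2948]
ee_rot: [0.551, -0.443, 0.551, 0.444]
ft_force: [0.0, 0.4, 1.0]
width: 0.5
tcp [ 0.633  -0.0269  0.2948] box [-0.0533 -0.0106] yaw 1.3553 t 20.4667 tilt [-0.001  0.    -1.   ] F [0.  0.4 1. ] w 0.5
[{'bbox': [303.3, 130.1, 334.4, 201.8], 'score': 0.91}, {'bbox': [194.0, 143.1, 454.2, 335.6], 'score': 0.21}]
flask_mid [(0.72, [395, 176, 435, 248])]
mug_mid [(0.55, [234, 174, 242, 196])]
pan_mid [(0.64, [142, 192, 203, 247])]
stopper_ball [(0.46, [449, 293, 461, 307])]
```

View pics/w18.png

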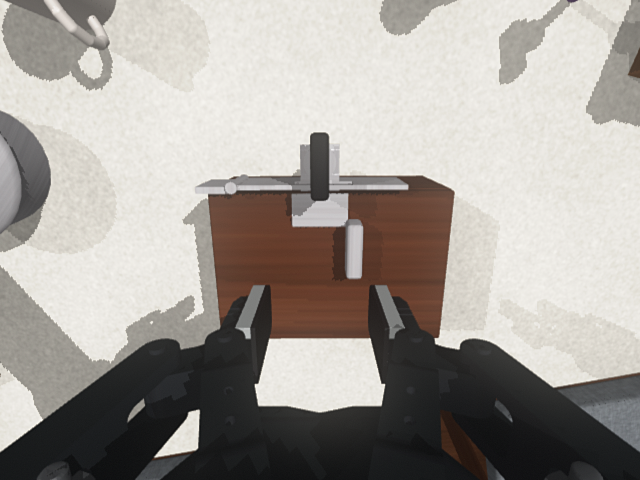

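View pics/s18.png

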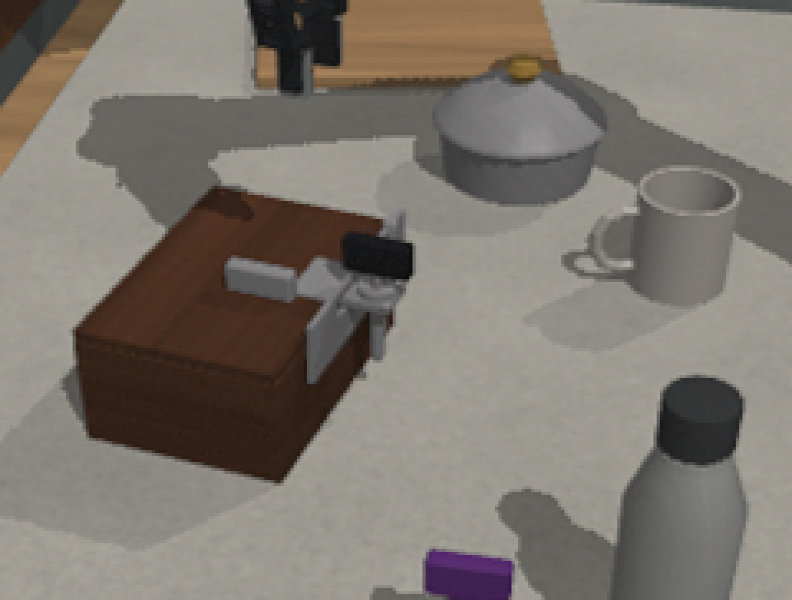

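```bash
python3 - <<'E'
from h import *
from goto import w2b
m=camera_model("wrist")
h=atz(m,(319.5,165.5),.154);print(w2b(h[:2]))
print("hasp top line",w2b(atz(m,(231,188),.118)[:2]),w2b(atz(m,(407,188),.118)[:2]))
a,b=atz(m,(319,133),.154),atz(m,(320,199),.154);print(np.hypot(*(a-b)[:2]))
sign_off()
E
```

```text
[-0.10101087 -0.01006427]
hasp top line [-0.07884267 -0.08527587] [-0.07839128  0.06416576]
0.04783434766618344
the job is handed in; nothing more can be done
```

The tablet box is locked and the job is handed in at about 20.5 s of the 67 s allowed; `sign_off()` reported no verdict.

- **Lid:** pushed shut by its grip until it met the stop at about 10 N with no further motion. It sits flush with the box end in the pictures.
- **Hasp:** swung flat over the eye until it met an 11 N stop. In the last wrist picture its top edge runs parallel to the box front to within about 0.01 rad.
- **Pin:** the black-handled pin came out of the stand's socket and went down through the eye until its collar seated, at 13 N and the expected height. I then released it. The last wrist picture puts the handle at box (-101, -10) mm, about 1 mm from the hole centre, and it looks upright.
- **Robot:** the gripper is clear above the box, touching nothing.
- **Bystanders:** the flask, pan and stopper boxes in the scene camera are within 3 pixels of where they started. The mug is mostly hidden by the arm in that camera (score 0.55), so I checked it in the side view, where it looks undisturbed. I never touched the purple and pink look-alikes.

One measurement disagreed: an eye reading taken while the arm was still settling was about 3 mm off in box x. I discarded it for a settled reading that matched the first fit.

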